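# Swing the bottle caddy home and restock it

### The job

The plywood bottle caddy, pinned to the bench at one corner, has been left swung out towards you, and its bottles have been knocked over on the bench. While it is still empty, push its free corner round so that it slides flat on the bench through a quarter turn about the pinned corner, until its long side lies against the stop rail and the roller catch has snapped out behind its strike, so that it cannot shift while you fill it. Then stand the tipped-over bottles up and set every one upright on the floor of a compartment of its own, leaving the caddy home; leave the tip cleaner, side cutters, screwdriver and marker where they are.

Things in the scene. Friction and masses are not known exactly. Their poses are not given: they have to be found in the camera images.
- bracket: grey steel bracket screwed to the bench, fixed. Origin: the axis of the vertical pivot bolt (13 mm shank, washer 24 mm across and nut up to z 26 mm) at bench level. Its stop rail, 46 mm high, runs along the bracket's y from y -45 to -178 mm; the rail face that the caddy comes home against is at x +14.5 mm and looks to -x. The catch housing, 36 mm high, stands at x -27 to +36, y -194 to -228 mm
- caddy: open plywood box of 2 x 3 compartments, 0.36 to 0.59 kg, pinned by a steel ear on the pivot bolt (1 to 2 mm play; it cannot be lifted off). Origin: centre of the ear's hole at bench level, on the bracket's origin. In its frame the box spans x -96 to +14, y -178 to -16 mm; walls 6 mm thick, 50 mm high, partitions 46 mm high. Home: axes parallel to the bracket's, long x +14 face on the rail
- caddy_corner (a point): the caddy's free corner opposite the pinned one, at x -96, y -178 mm in its frame, bench level. At the start the caddy is turned 75 to 93 degrees clockwise (from above) from home, so this corner must go that far counter-clockwise: push the x -96 long face near it. Sliding takes 1 to 4 N, the last 15 mm, past the catch, up to 10 N more
- home_corner (a point): fixed point on the bench where caddy_corner lies when the caddy is home: x -96, y -178 mm in the bracket's frame
- catch (a joint): spring roller catch at the far end of the rail: 0 = roller fully out, grows in m as it is pressed in (to 0.009). The strike, a rib of 5 mm radius on the caddy's short y -178 wall, presses the 10 mm roller in by 3 to 4 mm when it rides past, and the roller springs out to 0 behind it as the caddy comes home; it also reads 0 while the caddy is away. It then holds the caddy against small knocks
- pocket0 (a point): centre of a compartment's floor, 6 mm above the bench; 46 mm square, at x -67, y -149 mm in the caddy's frame
- pocket1 (a point): centre of a compartment's floor, 6 mm above the bench; 46 mm square, at x -67, y -97 mm in the caddy's frame
- pocket2 (a point): centre of a compartment's floor, 6 mm above the bench; 46 mm square, at x -67, y -45 mm in the caddy's frame
- pocket3 (a point): centre of a compartment's floor, 6 mm above the bench; 46 mm square, at x -15, y -149 mm in the caddy's frame
- pocket4 (a point): centre of a compartment's floor, 6 mm above the bench; 46 mm square, at x -15, y -97 mm in the caddy's frame
- pocket5 (a point): centre of a compartment's floor, 6 mm above the bench; 46 mm square, at x -15, y -45 mm in the caddy's frame
- bottle0: square white plastic bottle with round grey screw cap, lying tipped over on the bench at the start: body 35x35 mm, 66 mm long, edges rounded; cap 28 mm across from 76 to 98 mm; 0.12 kg, centre of mass about 42 mm from the base. Origin: centre of its base; z runs along the bottle from base to cap (horizontal while it lies, 17.5 mm above the bench; up when it stands). May be absent (None)
- bottle1: square white plastic bottle with round grey screw cap, lying tipped over on the bench at the start: body 35x35 mm, 66 mm long, edges rounded; cap 28 mm across from 76 to 98 mm; 0.12 kg, centre of mass about 42 mm from the base. Origin: centre of its base; z runs along the bottle from base to cap (horizontal while it lies, 17.5 mm above the bench; up when it stands). May be absent (None)
- bottle2: square white plastic bottle with round grey screw cap, lying tipped over on the bench at the start: body 35x35 mm, 66 mm long, edges rounded; cap 28 mm across from 76 to 98 mm; 0.12 kg, centre of mass about 42 mm from the base. Origin: centre of its base; z runs along the bottle from base to cap (horizontal while it lies, 17.5 mm above the bench; up when it stands). May be absent (None)
- bottle3: square white plastic bottle with round grey screw cap, lying tipped over on the bench at the start: body 35x35 mm, 66 mm long, edges rounded; cap 28 mm across from 76 to 98 mm; 0.12 kg, centre of mass about 42 mm from the base. Origin: centre of its base; z runs along the bottle from base to cap (horizontal while it lies, 17.5 mm above the bench; up when it stands). May be absent (None)
- tip_cleaner: round brass soldering-tip cleaner, 72 mm across, 58 mm high; leave alone
- side_cutters: side cutters with red and blue grips, 170 mm long, lying on the bench; leave alone
- screwdriver: screwdriver, 158 mm long, lying on the bench; leave alone
- marker: felt marker, 113 mm long, lying on the bench; leave alone
Things that resemble listed ones, but are neither listed nor needed, are in the scene too. Leave any green or pink look-alike of the bottle2 alone.

How it is judged:
By the outcome, as a careful person would: the job done as asked, in the order asked, and still so for the second after the job is handed in, with the robot touching nothing.
Of bottle0, bottle1, bottle2, bottle3 only 3 to 4 are there at a start; the rules pass over those that are not, and their reading is None.
At some moment in a run one of bottle0, bottle1, bottle2, bottle3 may be knocked a few centimetres aside while the robot is not near it.
Once in a run the grip may slacken for a moment while it holds something.
It also fails if it takes over 210 s, if anything falls off the work surface, if the arm or the gripper's body presses on something with over 40 N, if the wrist force passes 120 N, or if a joint passes its speed limit or range.

### The arm

A 6-joint arm with a two-finger parallel gripper is mounted at the origin on a cart in front of the work surface, level with it; the furniture and walls round the work are solid. World frame = base frame: x ahead of the robot, y to its left, z up, the work surface at z = 0. Lengths are in m, angles in rad, forces in N, time in s.
With the tool pointing down it reaches from about 0.35 to 0.975 m from the base axis. Payload 4.9 kg.
Tool frame: the origin (TCP) lies midway between the tips of the shut fingers; the grasp point (between the pads) lies 19 mm behind it; z points along the fingers, y is the line along which they close (so a half turn about z gives the same grasp; the last joint's range is limited). The gripper opens to 85 mm and grips with 20 to 120 N. Pads are 22 mm wide; open, the fingers measure 114 mm over their backs; the gripper's body (76 mm by 85 mm) begins 54 mm behind the grasp point. The pads swing forward as they close: fully open they stand 13 mm farther back than shut.
Start: joints at [-1.284, 0.053, 1.613, -0, 1.476, -0.119], TCP at [0.247, -0.574, 0.231] pointing down, gripper open.
Joint ranges: [-3.01, 3.01], [-1.01, 2.22], [0.06, 2.58], [-1.02, 4.17], [0.09, 2.62], [-3.14, 3.14]. Speed limits (rad/s): [2.57, 2.57, 3.14, 3.14, 3.14, 3.14].

### API

Orientations are given as a rotation vector (axis times angle).
In Python, from station import ctrl gives the robot as it stands.
- The arm moves only by the tool carry_out, never from a script. Its argument "moves" is a list of rows, each an object of numbers: "x", "y", "z": the shift along the tool's x, y, z in units of 25 mm (1.0 is 25 mm); "turn": the turn about the tool's z in rad. In form: [{"x": .., "y": .., "z": .., "turn": ..}, ...]. A call has exactly 8 rows; each row shifts and turns the commanded pose from where the row before left it, along the tool's axes as they then stand; what a row does not reach is not made up. A row lasts 1/10 s, in which the tool goes at most 50 mm and 8.59 degrees, less where a joint would pass 70% of its speed; a pose out of reach is approached as far as the arm can. A call is refused whole if a number of a shift passes 1 or a number of a turn 0.15, either way. A call with a gripper value outside its range is refused whole. "grip" is the finger opening in mm, from 0 to 85.4, set as the call begins (left out, the last holds). The fingers move at their own pace and stop on an object; "newtons" is the grip in N (left out, the last holds). Time passes only in rows, so rows that do not move let the fingers close, or fill a call up. It gives the time, the measured TCP pose, the force, the opening and the grip force at its end, in the units of the state.
- ctrl.get_obs(): the state, without advancing time (a new reading comes with each control period).
- ctrl.get_image(name): name is "scene" or "side" or "wrist"; returns the picture (420x560x3 uint8, red, green, blue); there is no depth.
- ctrl.calibration(name): a dict with "fx", "fy", "cx", "cy" (pixels), "R" (3x3) and "t" (3): a world point X has camera coordinates R X + t; the wrist camera has in their place "T_tool_cam" (4x4, takes a point from camera to tool coordinates, whose origin is the TCP and whose axes are the flange's). Camera axes: x right, y down, z forward; pixel columns grow to the right and rows downward; lengths in m; the calibration is good to about 2 mm. The wrist camera is an equidistant fisheye: a pixel r from the principal point sees the ray r / f radians off the axis. A picture is of the moment at which its call begins: read the wrist's pose just before it. calibration takes no time and is no camera call.
- ctrl.finish_job(): hands the job in; it is judged then, once.
Trained networks look in the newest picture that a camera, given by its name, has taken for a name from the list of things; names that differ only in an ending like _2 or _b are one class to them, and where a whole thing is asked for, a point or a joint stands for the part that bears it (a point fixed in the world has none). Each returns a list of dicts, best first, with "confidence" (0 to 1); they miss things now and then, are a little off and sometimes report something else, mostly with a low value. They report only what shows in the picture. A call takes as long as a camera call. They do not tell look-alikes from the thing itself.
- ctrl.look_for(camera, query): "rect" ([left, top, width, height] in pixels, round what is visible of it).
- ctrl.mark_of(camera, query): "pixel" ([column, row] in pixels: a listed point, or the origin of a listed thing).
The state is a dict: "t": time; "q": joint angles; "dq": joint speeds; "effort": joint torques, N m; "tool_pos": TCP position; "tool_rot": TCP orientation; "contact_force": force on the tool from outside, world axes, zero at the start; "wrist_torque": the same for the moment, N m; "opening": finger opening in m; "grip_force": force on a finger pad.
Only numpy, scipy, OpenCV 4.12 (cv2) and the standard library are available. Lean on these libraries where they do the work, as an engineer would, in place of code of your own. Each camera call takes 0.05 s, during which the arm holds its last target. There are 200 camera calls.

## Working session

There is one attempt and no reset: what is moved stays moved. The work goes in short steps, Python scripts to look and compute and a tool call to move; the robot and the scene stay as the last step left them, time stands still between calls to the robot, and variables do not carry over. Pictures are saved under pics/ and viewed, at most 14 in all, crops included, and the job is handed in when it is done.

Besides the shell and the picture viewer there is one more tool, called after "Emit:" as name([rows], argument=value, ...), one row to a line, values as JSON. carry_out: Moves the arm, as the interface text tells. Its arguments: {"type":"object","properties":{"moves":{"type":"array"},"grip":{"type":"number"},"newtons":{"type":"number"}},"required":["moves"]}

```bash
ls; mkdir -p pics; python3 - <<'E'
from station import ctrl
import cv2
o=ctrl.get_obs();print(o)
for c in("scene","side","wrist"):
    cv2.imwrite(f"pics/{c}0.png",ctrl.get_image(c)[:,:,::-1]);print(c,ctrl.calibration(c))
    for q in("bracket","caddy","caddy_corner","home_corner","bottle0","tip_cleaner","marker","screwdriver","side_cutters"):
        print(q,[(round(d["confidence"],2),[round(float(v)) for v in d["pixel"]]) for d in ctrl.mark_of(c,q)])
E
```

```text
pics
{'t': 0.0, 'q': array([-1.28400083e+00,  5.33376508e-02,  1.61429976e+00, -1.66165537e-05,
        1.47600005e+00, -1.18991150e-01]), 'dq': array([ 1.06193415e-05, -2.17337463e-03, -6.23949289e-05, -3.76460539e-04,
       -4.76349900e-04, -1.53760161e-03]), 'effort': array([-7.67516849e-04, -3.93677866e+01, -3.70175850e+01, -5.99715077e-05,
        7.10883178e-03, -4.07617875e-06]), 'tool_pos': array([ 0.24653639, -0.57363994,  0.23007149]), 'tool_rot': array([-3.07515627e+00, -6.32636072e-01,  2.94874768e-04]), 'contact_force': array([ 0.34742857,  0.29908505, -0.14405845]), 'wrist_torque': array([ 0.0551278 , -0.00884653,  0.01506104]), 'grip_force': 0.0, 'opening': 0.08519803949475552}
scene {'fx': 450.9598198538189, 'fy': 450.9598198538189, 'cx': 280.6904740959975, 'cy': 212.12429070175153, 'R': array([[-8.61855082e-01, -5.07154027e-01, -7.81887701e-04],
       [-3.81355290e-01,  6.49088108e-01, -6.58219394e-01],
       [ 3.34326130e-01, -5.66991553e-01, -7.52825755e-01]]), 't': array([0.50183016, 0.22125864, 1.67328064])}
bracket [(0.62, [290, 186])]
caddy [(0.94, [290, 188
[... 975 characters left out ...]
rewdriver [(0.71, [240, 304])]
side_cutters [(0.93, [251, 332])]
wrist {'fx': 325.19226210127806, 'fy': 325.19226210127806, 'cx': 277.30544729041065, 'cy': 212.23426831706436, 'T_tool_cam': array([[ 6.27320437e-04, -9.48506282e-01, -3.16757698e-01,
         8.24626106e-02],
       [ 9.99999710e-01,  4.57883819e-04,  6.09344547e-04,
        -3.06472767e-04],
       [-4.32928906e-04, -3.16757988e-01,  9.48506294e-01,
        -1.41899449e-01],
       [ 0.00000000e+00,  0.00000000e+00,  0.00000000e+00,
         1.00000000e+00]])}
bracket []
caddy []
caddy_corner []
home_corner [(0.58, [218, 25])]
bottle0 []
tip_cleaner []
marker []
screwdriver [(0.61, [219, 27])]
side_cutters [(0.88, [322, 41])]
```

```bash
cat > h.py <<'E'
import numpy as np,cv2
from station import ctrl
from scipy.spatial.transform import Rotation as Ro
def px(c,p):
    k=ctrl.calibration(c);X=k["R"]@np.array(p)+k["t"];return np.array([k["fx"]*X[0]/X[2]+k["cx"],k["fy"]*X[1]/X[2]+k["cy"]])
def pt(c,p,z=0.,o=None):
    k=ctrl.calibration(c);u=np.array([(p[0]-k["cx"])/k["fx"],(p[1]-k["cy"])/k["fy"]])
    if c=="wrist":
        o=o or ctrl.get_obs();th=np.hypot(*u);d=np.r_[np.sin(th)*u/max(th,1e-9),np.cos(th)]
        T=k["T_tool_cam"];R=Ro.from_rotvec(o["tool_rot"]).as_matrix();d=R@T[:3,:3]@d;C=R@T[:3,3]+o["tool_pos"]
    else:
        d=k["R"].T@np.r_[u,1];C=-k["R"].T@k["t"]
    return (C+d*(z-C[2])/d[2])[:3]
def wpx(p,o):
    k=ctrl.calibration("wrist");T=k["T_tool_cam"];R=Ro.from_rotvec(o["tool_rot"]).as_matrix()
    X=T[:3,:3].T@(R.T@(np.array(p)-o["tool_pos"])-T[:3,3]);r=np.hypot(X[0],X[1]);th=np.arctan2(r,X[2])
    return np.array([k["fx"]*th*X[0]/r+k["cx"],k["fy"]*th*X[1]/r+k["cy"]])
E
python3 - <<'E'
from h import *
a=cv2.imread("pics/scene0.png")[130:390,180:420];cv2.imwrite("pics/a.png",cv2.resize(a,(552,598),interpolation=2))
a=cv2.imread("pics/side0.png")[140:350,140:420];cv2.imwrite("pics/b.png",cv2.resize(a,(800,600),interpolation=2))
r=lambda p:np.round(p,3)
print("pivot",r(pt("scene",(290,187),0.013)),r(pt("side",(307,242),.013)))
print("corner",r(pt("scene",(317,216))),r(pt("side",(251,235))))
print("sc",[r(pt("scene",p,.017)) for p in((240,362),(301,283),(251,273),(258,246),(300,257),(247,322))])
print("si",[r(pt("side",p,.017)) for p in((229,190),(245,200),(232,165),(273,200),(269,184),(247,180))])
E
```

```text
pivot [ 0.614 -0.134  0.013] [ 0.626 -0.155  0.013]
corner [ 0.442 -0.056  0.   ] [ 0.431 -0.063  0.   ]
sc [array([0.365, 0.623, 0.017]), array([0.34 , 0.269, 0.017]), array([0.518, 0.324, 0.017]), array([0.562, 0.207, 0.017]), array([0.398, 0.17 , 0.017]), array([0.423, 0.495, 0.017])]
si [array([0.349, 0.313, 0.017]), array([0.417, 0.201, 0.017]), array([0.362, 0.624, 0.017]), array([0.536, 0.187, 0.017]), array([0.533, 0.357, 0.017]), array([0.433, 0.417, 0.017])]
```

View pics/a.png

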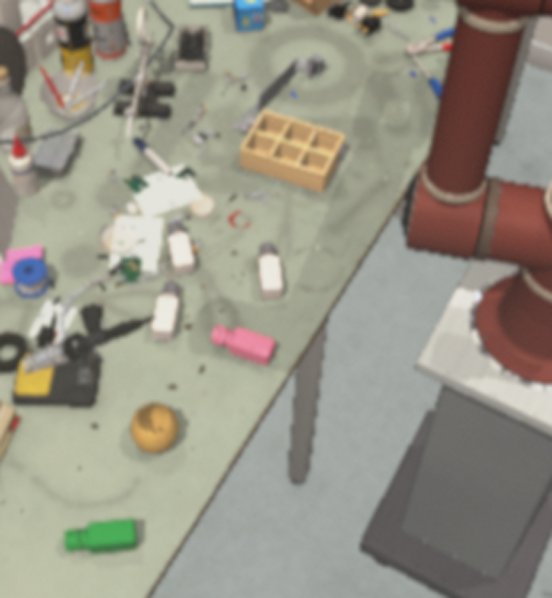

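View pics/b.png

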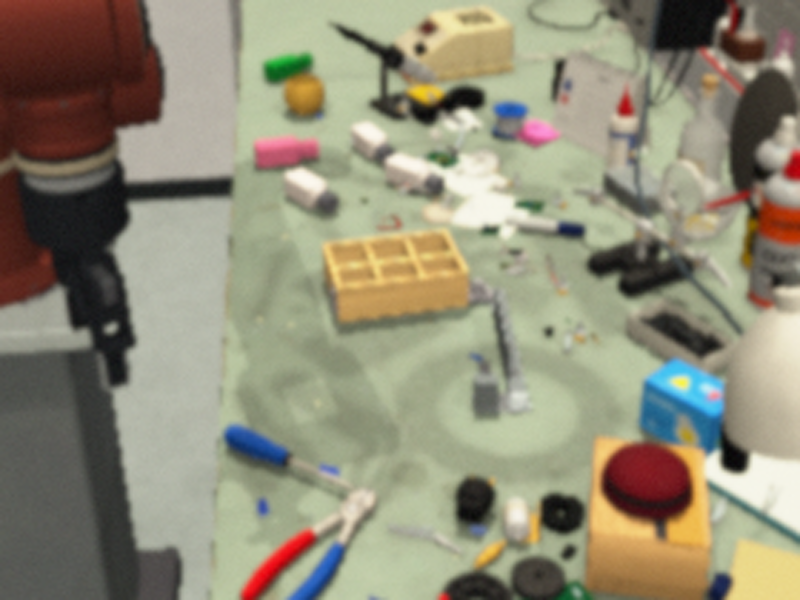

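Three white bottles lie at about crop (180,250), (165,310) and (268,270). The pink and green ones are decoys, and the caddy is swung about −86° with its free corner near (0.437, −0.06). I'll move up for a wrist view.

Emit:
carry_out([
  {"x": 0.98,"y": -0.72,"z": -0.4},
  {"x": 0.98,"y": -0.72,"z": -0.4},
  {"x": 0.98,"y": -0.72,"z": -0.4},
  {"x": 0.98,"y": -0.72,"z": -0.4},
  {"x": 0.98,"y": -0.72,"z": -0.4},
  {"x": 0.98,"y": -0.72,"z": -0.4},
  {"x": 0.98,"y": -0.72,"z": -0.4},
  {"x": 0.98,"y": -0.72,"z": -0.4},
], grip=0)

```text
validation failed for argument at $.mo...
```

Emit:
carry_out([
  {"x": 0.98,"y": -0.72,"z": -0.2},
  {"x": 0.98,"y": -0.72,"z": -0.2},
  {"x": 0.98,"y": -0.72,"z": -0.2},
  {"x": 0.98,"y": -0.72,"z": -0.2},
  {"x": 0.98,"y": -0.72,"z": -0.2},
  {"x": 0.98,"y": -0.72,"z": -0.2},
  {"x": 0,"y": 0,"z": 0},
  {"x": 0,"y": 0,"z": 0},
])

```text
validation failed for argument at $.mo...
```

```bash
cat >> h.py <<'E'
def marks(c,qs,z=0.,show=True):
    o=ctrl.get_obs();im=ctrl.get_image(c);out={}
    for q in qs:
        out[q]=[(round(d["confidence"],2),np.round(d["pixel"]).astype(int).tolist(),np.round(pt(c,d["pixel"],z,o)[:2],3).tolist()) for d in ctrl.mark_of(c,q)]
        print(q,out[q])
    return o,im
def go(x,y,z,yaw=None):
    "yaw: of tool x axis, deg. prints units of x,y,z (present tool axes) and turn"
    o=ctrl.get_obs();R=Ro.from_rotvec(o["tool_rot"]).as_matrix()
    s=R.T@(np.array([x,y,z])-o["tool_pos"])/.025;y0=np.degrees(np.arctan2(R[1,0],R[0,0]))
    t=0 if yaw is None else -np.radians((yaw-y0+180)%360-180)
    print("now",o["tool_pos"].round(4),"yaw",round(y0,1),"units",s.round(2),"turn",round(t,3))
E
python3 - <<'E'
from h import *
o,im=marks("wrist",["bracket","caddy","caddy_corner","home_corner","pocket0","pocket2","pocket3","pocket5","bottle0"])
cv2.imwrite("pics/w1.png",im[:,:,::-1]);print(o["tool_pos"],o["tool_rot"],o["t"])
E
```

```text
bracket []
caddy []
caddy_corner []
home_corner []
pocket0 []
pocket2 []
pocket3 []
pocket5 []
bottle0 []
[ 0.24672613 -0.5742371   0.23132847] [ 3.07710872e+00  6.33084973e-01 -5.52366379e-06] 1.5
```

View pics/w1.png

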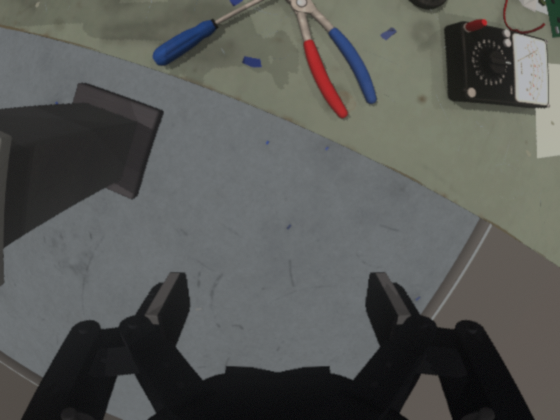

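The call was refused, probably because every row needs "turn". This picture shows only the screwdriver and cutters at the top, since the arm hasn't moved.

Emit:
carry_out([
  {"x": 0.98,"y": -0.72,"z": -0.4,"turn": 0},
  {"x": 0.98,"y": -0.72,"z": -0.4,"turn": 0},
  {"x": 0.98,"y": -0.72,"z": -0.4,"turn": 0},
  {"x": 0.98,"y": -0.72,"z": -0.4,"turn": 0},
  {"x": 0.98,"y": -0.72,"z": -0.4,"turn": 0},
  {"x": 0.98,"y": -0.72,"z": -0.4,"turn": 0},
  {"x": 0.98,"y": -0.72,"z": -0.4,"turn": 0},
  {"x": 0.98,"y": -0.72,"z": -0.4,"turn": 0},
], grip=0)

```text
t: 2.8
tool_pos: [0.3704, -0.3634, 0.3118]
tool_rot: [3.077, 0.633, 0.0]
contact_force: [0.3, -0.1, -0.0]
opening: -0.0003
grip_force: 0.0
```

Emit:
carry_out([
  {"x": 0.98,"y": -0.72,"z": -0.2,"turn": 0},
  {"x": 0.98,"y": -0.72,"z": -0.2,"turn": 0},
  {"x": 0.98,"y": -0.72,"z": -0.2,"turn": 0},
  {"x": 0.98,"y": -0.72,"z": -0.2,"turn": 0},
  {"x": 0.98,"y": -0.72,"z": -0.2,"turn": 0},
  {"x": 0.98,"y": -0.72,"z": -0.2,"turn": 0},
  {"x": 0,"y": 0,"z": 0,"turn": 0},
  {"x": 0,"y": 0,"z": 0,"turn": 0},
])

```text
t: 3.6
tool_pos: [0.4625, -0.207, 0.3415]
tool_rot: [3.076, 0.635, -0.0]
contact_force: [0.2, -1.0, -0.3]
opening: -0.0002
grip_force: 0.0
```

```bash
python3 - <<'E'
from h import *
o,im=marks("wrist",["bracket","caddy","caddy_corner","home_corner","pocket0","pocket2","pocket3","pocket5","bottle0"])
cv2.imwrite("pics/w2.png",im[:,:,::-1]);print(o["tool_pos"],o["tool_rot"],o["t"])
E
```

```text
bracket [(0.71, [281, 48], [0.622, -0.145])]
caddy [(0.55, [285, 46], [0.627, -0.148]), (0.39, [384, 259], [0.385, -0.442])]
caddy_corner []
home_corner [(0.56, [285, 50], [0.622, -0.15]), (0.3, [219, 98], [0.519, -0.09])]
pocket0 [(0.9, [229, 65], [0.57, -0.084]), (0.88, [248, 142], [0.473, -0.155]), (0.86, [213, 131], [0.469, -0.1]), (0.76, [259, 110], [0.524, -0.152]), (0.61, [222, 98], [0.521, -0.094]), (0.56, [269, 74], [0.58, -0.144])]
pocket2 [(0.9, [229, 65], [0.57, -0.084]), (0.88, [248, 142], [0.473, -0.155]), (0.86, [213, 131], [0.469, -0.1]), (0.76, [259, 110], [0.524, -0.152]), (0.61, [222, 98], [0.521, -0.094]), (0.56, [269, 74], [0.58, -0.144])]
pocket3 [(0.9, [229, 65], [0.57, -0.084]), (0.88, [248, 142], [0.473, -0.155]), (0.86, [213, 131], [0.469, -0.1]), (0.76, [259, 110], [0.524, -0.152]), (0.61, [222, 98], [0.521, -0.094]), (0.56, [269, 74], [0.58, -0.144])]
pocket5 [(0.9, [229, 65], [0.57, -0.084]), (0.88, [248, 142], [0.473, -0.155]), (0.86, [213, 131], [0.469, -0.1]), (0.76, [259, 110], [0.524, -0.152]), (0.61, [222, 98], [0.521, -0.094]), (0.56, [269, 74], [0.58, -0.144])]
bottle0 [(0.92, [14, 37], [0.512, 0.345]), (0.81, [66, 27], [0.551, 0.221]), (0.78, [54, 117], [0.397, 0.185]), (0.78, [10, 131], [0.339, 0.292]), (0.21, [230, 65], [0.57, -0.085])]
[ 0.46250874 -0.20703092  0.34145696] [ 3.07614903e+00  6.35030995e-01 -9.69522215e-05] 3.6
```

View pics/w2.png

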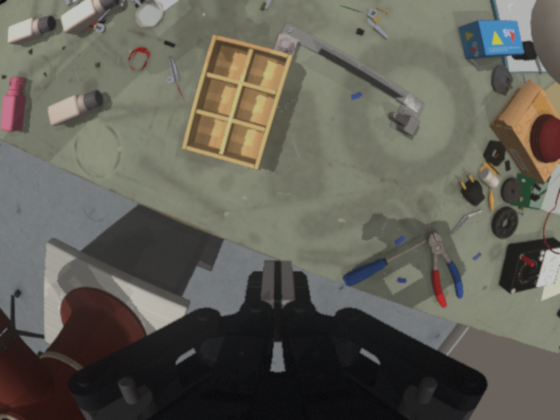

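```bash
cat > w2.py <<'E'
from h import *
o=dict(tool_pos=np.array([0.46250874,-0.20703092,0.34145696]),tool_rot=np.array([3.07614903,.635030995,0]))
P={5:(269,74),4:(259,110),3:(248,142),2:(229,65),1:(222,98),0:(213,131)}
M=np.array([[-15 if i>2 else -67,[-149,-97,-45][i%3]] for i in P])/1000
W=np.array([pt("wrist",P[i],.006,o)[:2] for i in P])
mc,wc=M.mean(0),W.mean(0);H=(M-mc).T@(W-wc);a=np.arctan2(H[0,1]-H[1,0],H[0,0]+H[1,1])
r2=lambda a:np.array([[np.cos(a),-np.sin(a)],[np.sin(a),np.cos(a)]])
piv=wc-r2(a)@mc;print("caddy yaw",np.degrees(a),"pivot",piv,"res",(W-wc-(M-mc)@r2(a).T).round(3).tolist(),"corner",piv+r2(a)@[-.096,-.178])
print("bolt",pt("wrist",(281,48),.0,o),pt("wrist",(287,42),.026,o))
if __name__=="__main__":
    im=cv2.imread("pics/w2.png")
    x0,y0,s=160,0,3
    v=cv2.resize(im[:185,160:426],None,fx=s,fy=s,interpolation=2)
    def dr(yaw,c,pts):
        q=[(wpx([*(piv+r2(yaw)@np.array(p[:2])/1000),p[2]/1000],o)-[x0,y0])*s for p in pts]
        cv2.polylines(v,[np.int32(q)],True,c,1)
    dr(a,(255,0,0),[(-96,-178,50),(14,-178,50),(14,-16,50),(-96,-16,50)])
    for d,c in((-5,(0,0,255)),(0,(0,255,0))):
        dr(np.radians(d),c,[(14.5,-45,46),(14.5,-178,46)]);dr(np.radians(d),c,[(-27,-194,36),(36,-194,36),(36,-228,36),(-27,-228,36)])
    cv2.imwrite("pics/w2c.png",v)
E
python3 w2.py
```

```text
caddy yaw -83.05092338032927 pivot [ 0.62427535 -0.15080937] res [[0.001, -0.003], [-0.002, -0.004], [0.0, -0.001], [-0.002, 0.005], [0.001, 0.001], [0.002, 0.002]] corner [ 0.43596816 -0.07705029]
bolt [ 0.62235532 -0.14396684  0.        ] [ 0.62918206 -0.14964054  0.026     ]
```

View pics/w2c.png

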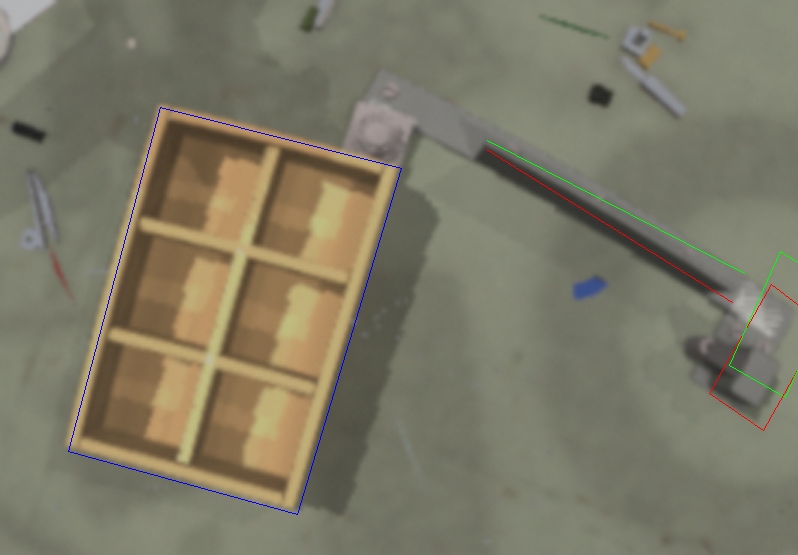

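The blue outline fits the caddy at yaw −83°, pivot (0.624, −0.151). The rail front edge, crop (485,145) to (730,295), matches bracket yaw of about −4.5°. Next I'll work out the approach for the push.

```bash
cat > cad.py <<'E'
from h import *
PIV=np.array([.6243,-.1508])
def c2w(x,y,yaw): a=np.radians(yaw);c,s=np.cos(a),np.sin(a);return PIV+np.array([c*x-s*y,s*x+c*y])/1000
def w2c(p,yaw): a=np.radians(yaw);c,s=np.cos(a),np.sin(a);d=(np.array(p)[:2]-PIV)*1000;return np.array([c*d[0]+s*d[1],-s*d[0]+c*d[1]])
E
python3 - <<'E'
from cad import *
p=c2w(-125,-160,-83);print(p);go(*p,.12,7);go(*p,.018,7)
E
```

```text
[ 0.45025895 -0.04623083]
now [ 0.4622 -0.2076  0.3412] yaw 23.2 units [ 2.1  -6.12  8.85] turn 0.283
now [ 0.4622 -0.2076  0.3412] yaw 23.2 units [ 2.1  -6.12 12.93] turn 0.283
```

Emit:
carry_out([
  {"x": 0.27,"y": -0.77,"z": 0.8,"turn": 0},
  {"x": 0.27,"y": -0.77,"z": 0.8,"turn": 0},
  {"x": 0.27,"y": -0.77,"z": 0.8,"turn": 0},
  {"x": 0.27,"y": -0.77,"z": 0.8,"turn": 0},
  {"x": 0.26,"y": -0.76,"z": 0.8,"turn": 0},
  {"x": 0.26,"y": -0.76,"z": 0.8,"turn": 0},
  {"x": 0.25,"y": -0.76,"z": 0.8,"turn": 0},
  {"x": 0.25,"y": -0.76,"z": 0.8,"turn": 0},
])

```text
t: 4.9
tool_pos: [0.4501, -0.0453, 0.1806]
tool_rot: [3.077, 0.633, 0.001]
contact_force: [-0.2, 0.8, 0.3]
opening: 0.0001
grip_force: 0.0
```

Emit:
carry_out([
  {"x": 0,"y": 0,"z": 0.8,"turn": 0.14},
  {"x": 0,"y": 0,"z": 0.8,"turn": 0.143},
  {"x": 0,"y": 0,"z": 0.8,"turn": 0},
  {"x": 0,"y": 0,"z": 0.8,"turn": 0},
  {"x": 0,"y": 0,"z": 0.8,"turn": 0},
  {"x": 0,"y": 0,"z": 0.8,"turn": 0},
  {"x": 0,"y": 0,"z": 0.8,"turn": 0},
  {"x": 0,"y": 0,"z": 0.8,"turn": 0},
])

```text
t: 5.7
tool_pos: [0.4504, -0.0461, 0.0207]
tool_rot: [3.136, 0.193, 0.001]
contact_force: [0.5, 0.0, -0.5]
opening: 0.0001
grip_force: 0.0
```

Emit:
carry_out([
  {"x": 0,"y": 0,"z": 0.1,"turn": 0},
  {"x": 0,"y": 0.1,"z": 0,"turn": 0},
  {"x": 0,"y": 0.1,"z": 0,"turn": 0},
  {"x": 0,"y": 0.1,"z": 0,"turn": 0},
  {"x": 0,"y": 0.1,"z": 0,"turn": 0},
  {"x": 0,"y": 0.1,"z": 0,"turn": 0},
  {"x": 0,"y": 0.1,"z": 0,"turn": 0},
  {"x": 0,"y": 0,"z": 0,"turn": 0},
])

```text
t: 6.5
tool_pos: [0.4521, -0.0608, 0.0191]
tool_rot: [-3.135, -0.192, -0.0]
contact_force: [-1.4, 2.7, 2.4]
opening: -0.0001
grip_force: 1.4
```

```bash
python3 - <<'E'
from cad import *
o=ctrl.get_obs();print(w2c(o["tool_pos"],-83),o["tool_pos"],o["contact_force"]);go(0.5,0,0)
E
```

```text
[-110.29310819 -159.91579456] [ 0.45213484 -0.06081783  0.01905554] [-1.38689073  2.67300941  2.37691832]
now [ 0.4521 -0.0608  0.0191] yaw 7.0 units [ 2.2  -2.18  0.76] turn 0
```

Emit:
carry_out([
  {"x": -0.254,"y": 0.392,"z": 0,"turn": -0.06},
  {"x": -0.254,"y": 0.392,"z": 0,"turn": -0.06},
  {"x": -0.254,"y": 0.392,"z": 0,"turn": -0.06},
  {"x": -0.254,"y": 0.392,"z": 0,"turn": -0.06},
  {"x": -0.254,"y": 0.392,"z": 0,"turn": -0.06},
  {"x": -0.254,"y": 0.392,"z": 0,"turn": -0.06},
  {"x": -0.254,"y": 0.392,"z": 0,"turn": -0.06},
  {"x": -0.254,"y": 0.392,"z": 0,"turn": -0.06},
])

```text
t: 7.3
tool_pos: [0.4295, -0.1507, 0.0188]
tool_rot: [-2.998, -0.936, 0.001]
contact_force: [-1.3, 3.4, 2.3]
opening: -0.0002
grip_force: 1.7
```

```bash
python3 - <<'E'
from cad import *
o=ctrl.get_obs();print(w2c(o["tool_pos"],-83+np.degrees(.48)),o["tool_pos"],o["contact_force"]);go(0.5,0,0)
E
```

```text
[-110.41671825 -160.47038544] [ 0.42951143 -0.15070083  0.01876019] [-1.29546248  3.42029358  2.25980662]
now [ 0.4295 -0.1507  0.0188] yaw 34.7 units [ 5.75 -3.35  0.75] turn 0
```

Emit:
carry_out([
  {"x": -0.254,"y": 0.392,"z": 0,"turn": -0.06},
  {"x": -0.254,"y": 0.392,"z": 0,"turn": -0.06},
  {"x": -0.254,"y": 0.392,"z": 0,"turn": -0.06},
  {"x": -0.254,"y": 0.392,"z": 0,"turn": -0.06},
  {"x": -0.254,"y": 0.392,"z": 0,"turn": -0.06},
  {"x": -0.254,"y": 0.392,"z": 0,"turn": -0.06},
  {"x": -0.254,"y": 0.392,"z": 0,"turn": -0.06},
  {"x": -0.254,"y": 0.392,"z": 0,"turn": -0.06},
])

```text
t: 8.1
tool_pos: [0.4511, -0.2407, 0.0184]
tool_rot: [-2.689, -1.622, 0.002]
contact_force: [-1.9, 2.8, 1.9]
opening: 0.0
grip_force: 1.3
```

Emit:
carry_out([
  {"x": -0.17,"y": 0.26,"z": 0,"turn": -0.04},
  {"x": -0.17,"y": 0.26,"z": 0,"turn": -0.04},
  {"x": -0.17,"y": 0.26,"z": 0,"turn": -0.04},
  {"x": -0.17,"y": 0.26,"z": 0,"turn": -0.04},
  {"x": -0.17,"y": 0.26,"z": 0,"turn": -0.04},
  {"x": -0.17,"y": 0.26,"z": 0,"turn": -0.04},
  {"x": 0,"y": 0,"z": 0,"turn": 0},
  {"x": 0,"y": 0,"z": 0,"turn": 0},
])

```text
t: 8.9
tool_pos: [0.478, -0.2791, 0.0186]
tool_rot: [2.48, 1.928, -0.0]
contact_force: [-0.1, 0.3, -0.4]
opening: -0.0005
grip_force: 0.0
```

```bash
python3 - <<'E'
from cad import *
o=ctrl.get_obs();y=-83+np.degrees(.48*2+.24);print(y,w2c(o["tool_pos"],y),o["tool_pos"],o["contact_force"]);go(0.5,0,0)
E
```

```text
-14.245064584301218 [-110.25380279 -160.34292658] [ 0.47798072 -0.27908259  0.01861285] [-0.07248857  0.34964671 -0.38868863]
now [ 0.478  -0.2791  0.0186] yaw 75.7 units [11.04 -1.9   0.74] turn 0
```

Emit:
carry_out([
  {"x": -0.087,"y": 0.129,"z": 0,"turn": -0.02},
  {"x": -0.087,"y": 0.129,"z": 0,"turn": -0.02},
  {"x": -0.087,"y": 0.129,"z": 0,"turn": -0.02},
  {"x": -0.087,"y": 0.129,"z": 0,"turn": -0.02},
  {"x": -0.087,"y": 0.129,"z": 0,"turn": -0.02},
  {"x": -0.087,"y": 0.129,"z": 0,"turn": -0.02},
  {"x": 0,"y": 0,"z": 0,"turn": 0},
  {"x": 0,"y": 0,"z": 0,"turn": 0},
])

```text
t: 9.7
tool_pos: [0.4939, -0.295, 0.0184]
tool_rot: [-2.357, -2.074, 0.001]
contact_force: [-3.9, 2.9, 0.6]
opening: 0.0002
grip_force: 2.1
```

Emit:
carry_out([
  {"x": -0.043,"y": 0.065,"z": 0,"turn": -0.01},
  {"x": 0,"y": 0,"z": 0,"turn": 0},
  {"x": -0.043,"y": 0.065,"z": 0,"turn": -0.01},
  {"x": 0,"y": 0,"z": 0,"turn": 0},
  {"x": -0.043,"y": 0.065,"z": 0,"turn": -0.01},
  {"x": 0,"y": 0,"z": 0,"turn": 0},
  {"x": 0,"y": 0,"z": 0,"turn": 0},
  {"x": 0,"y": 0,"z": 0,"turn": 0},
])

```text
t: 10.5
tool_pos: [0.4994, -0.2997, 0.0192]
tool_rot: [2.327, 2.109, 0.0]
contact_force: [-0.1, -0.1, -0.9]
opening: -0.0002
grip_force: 0.0
```

```bash
python3 - <<'E'
from cad import *
o=ctrl.get_obs();y=-83+np.degrees(1.2+.15);print(y,w2c(o["tool_pos"],y),o["tool_pos"],o["contact_force"]);go(0.5,0,0)
r,im=marks("wrist",["pocket0","caddy","catch"],.006)
E
```

```text
-5.650697657338867 [-109.63765553 -160.45516806] [ 0.49939614 -0.29968016  0.01921017] [-0.14959475 -0.07536102 -0.91147629]
now [ 0.4994 -0.2997  0.0192] yaw 84.4 units [11.93 -1.15  0.76] turn 0
pocket0 [(0.98, [458, 148], [0.602, -0.243]), (0.86, [363, 40], [0.552, -0.187]), (0.81, [364, 140], [0.549, -0.237]), (0.66, [358, 237], [0.544, -0.287]), (0.59, [461, 54], [0.606, -0.193]), (0.56, [445, 238], [0.597, -0.295])]
caddy []Traceback (most recent call last):
  File "<stdin>", line 3, in <module>
  File "h.py", line 21, in marks
    out[q]=[(round(d["confidence"],2),np.round(d["pixel"]).astype(int).tolist(),np.round(pt(c,d["pixel"],z,o)[:2],3).tolist()) for d in ctrl.mark_of(c,q)]
                                                                                                                                        ~~~~~~~~~~~~^^^^^
ValueError: it knows: bottle, bracket, caddy, caddy_corner, home_corner, marker, pocket, screwdriver, side_cutters, tip_cleaner
```

Emit:
carry_out([
  {"x": 0,"y": 0.05,"z": 0,"turn": 0},
  {"x": 0,"y": 0,"z": 0,"turn": 0},
  {"x": 0,"y": 0.05,"z": 0,"turn": 0},
  {"x": 0,"y": 0,"z": 0,"turn": 0},
  {"x": 0,"y": 0.05,"z": 0,"turn": 0},
  {"x": 0,"y": 0,"z": 0,"turn": 0},
  {"x": 0,"y": 0,"z": 0,"turn": 0},
  {"x": 0,"y": 0,"z": 0,"turn": 0},
])

```text
t: 11.45
tool_pos: [0.5023, -0.2997, 0.0188]
tool_rot: [-2.327, -2.11, 0.001]
contact_force: [-3.6, -0.5, 1.9]
opening: 0.0
grip_force: 1.9
```

Emit:
carry_out([
  {"x": 0,"y": 0.04,"z": 0,"turn": 0},
  {"x": 0,"y": 0,"z": 0,"turn": 0},
  {"x": 0,"y": 0.04,"z": 0,"turn": 0},
  {"x": 0,"y": 0,"z": 0,"turn": 0},
  {"x": 0,"y": 0,"z": 0,"turn": 0},
  {"x": 0,"y": 0,"z": 0,"turn": 0},
  {"x": 0,"y": 0,"z": 0,"turn": 0},
  {"x": 0,"y": 0,"z": 0,"turn": 0},
])

```text
t: 12.25
tool_pos: [0.5045, -0.3, 0.0187]
tool_rot: [2.328, 2.11, -0.001]
contact_force: [-4.3, -2.3, 0.6]
opening: -0.0002
grip_force: 2.0
```

```bash
python3 - <<'E'
from cad import *
r,im=marks("wrist",["pocket0"],.006)
cv2.imwrite("pics/w3.png",im[:,:,::-1]);print(r["tool_pos"],r["tool_rot"],r["contact_force"])
E
```

```text
pocket0 [(0.94, [358, 42], [0.555, -0.189]), (0.88, [444, 241], [0.601, -0.296]), (0.83, [356, 242], [0.548, -0.29]), (0.69, [362, 147], [0.552, -0.24]), (0.64, [454, 54], [0.607, -0.193]), (0.57, [455, 147], [0.605, -0.242])]
[ 0.50450956 -0.29997284  0.01869043] [ 2.32750457e+00  2.11001864e+00 -5.87619130e-04] [-4.3083637  -2.27366943  0.64429621]
```

View pics/w3.png

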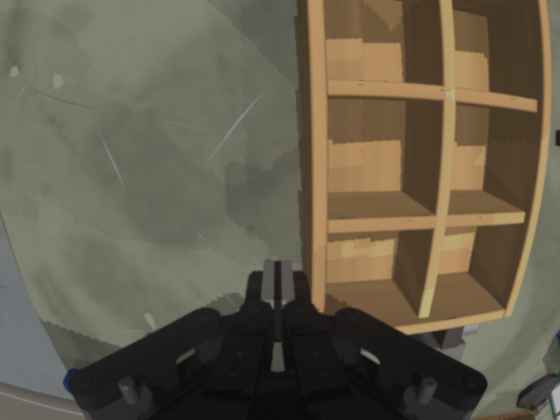

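The fingers are flush on the long face and the housing shows at (450,340). The rail isn't reached yet, so I'll keep pushing.

Emit:
carry_out([
  {"x": -0.02,"y": 0.05,"z": 0,"turn": -0.008},
  {"x": 0,"y": 0,"z": 0,"turn": 0},
  {"x": -0.02,"y": 0.05,"z": 0,"turn": -0.008},
  {"x": 0,"y": 0,"z": 0,"turn": 0},
  {"x": -0.02,"y": 0.05,"z": 0,"turn": -0.008},
  {"x": 0,"y": 0,"z": 0,"turn": 0},
  {"x": 0,"y": 0,"z": 0,"turn": 0},
  {"x": 0,"y": 0,"z": 0,"turn": 0},
])

```text
t: 13.15
tool_pos: [0.5046, -0.3003, 0.0187]
tool_rot: [-2.294, -2.132, 0.007]
contact_force: [-18.7, 2.8, 13.1]
opening: -0.0002
grip_force: 9.7
```

Emit:
carry_out([
  {"x": -0.02,"y": 0.05,"z": 0,"turn": -0.008},
  {"x": 0,"y": 0,"z": 0,"turn": 0},
  {"x": -0.02,"y": 0.05,"z": 0,"turn": -0.008},
  {"x": 0,"y": 0,"z": 0,"turn": 0},
  {"x": 0,"y": 0.05,"z": 0,"turn": 0},
  {"x": 0,"y": 0,"z": 0,"turn": 0},
  {"x": 0,"y": 0,"z": 0,"turn": 0},
  {"x": 0,"y": 0,"z": 0,"turn": 0},
])

```text
t: 13.95
tool_pos: [0.5045, -0.3005, 0.0187]
tool_rot: [-2.27, -2.144, 0.014]
contact_force: [-34.2, 6.9, 25.1]
opening: -0.0004
grip_force: 17.7
```

It holds firm at 34 N without moving, so it's against the rail. I'll back off, rise and check.

Emit:
carry_out([
  {"x": 0,"y": -0.2,"z": 0,"turn": 0},
  {"x": 0,"y": -0.2,"z": 0,"turn": 0},
  {"x": 0,"y": -0.4,"z": 0,"turn": 0},
  {"x": 0,"y": -0.5,"z": -0.5,"turn": 0},
  {"x": 0,"y": -0.5,"z": -1,"turn": 0},
  {"x": 0,"y": 0,"z": -1,"turn": 0},
  {"x": 0,"y": 0,"z": -1,"turn": 0},
  {"x": 0,"y": 0,"z": -1,"turn": 0},
])

```text
t: 14.75
tool_pos: [0.4671, -0.3, 0.1324]
tool_rot: [2.284, 2.156, 0.002]
contact_force: [0.4, 0.0, 0.2]
opening: -0.0
grip_force: 0.0
```

Emit:
carry_out([
  {"x": 0,"y": 0,"z": -1,"turn": 0},
  {"x": 0,"y": 0,"z": -1,"turn": 0},
  {"x": 0,"y": 0,"z": -1,"turn": 0},
  {"x": 0,"y": 0,"z": -1,"turn": 0},
  {"x": -0.5,"y": 0,"z": -1,"turn": 0},
  {"x": -0.5,"y": 0,"z": 0,"turn": 0},
  {"x": 0,"y": 0,"z": 0,"turn": 0},
  {"x": 0,"y": 0,"z": 0,"turn": 0},
], grip=85)

```text
t: 15.55
tool_pos: [0.465, -0.3248, 0.2544]
tool_rot: [-2.283, -2.154, -0.001]
contact_force: [0.1, -0.6, -0.8]
opening: 0.0852
grip_force: 0.0
```

```bash
python3 - <<'E'
from cad import *
from scipy.optimize import brentq
print("yaw from push",brentq(lambda y:w2c((.5045,-.3003),y)[0]+110.4,-20,20))
r,im=marks("wrist",["pocket0","bracket","bottle0"],.006)
cv2.imwrite("pics/w4.png",im[:,:,::-1]);print(r["tool_pos"].tolist(),r["tool_rot"].tolist())
v=im[:,:,::-1].copy();o=r
for yaw,c in((-4,(0,255,0)),(-2.5,(0,0,255))):
    for pts in([(-96,-178,50),(14,-178,50),(14,-16,50),(-96,-16,50)],[(-27,-194,36),(36,-194,36),(36,-228,36),(-27,-228,36)],[(14.5,-45,46),(14.5,-178,46)]):
        cv2.polylines(v,[np.int32([wpx([*c2w(*p[:2],yaw),p[2]/1000],o)*8 for p in pts])],True,c,1,cv2.LINE_AA,3)
w=[wpx([*c2w(x,y,-4),.03],o) for x in(-110,40) for y in(10,-240)];w=np.array(w);a=np.clip(w.min(0)-10,0,None).astype(int);b=(w.max(0)+10).astype(int);print(a,b)
v=v[a[1]:b[1],a[0]:b[0]];s=min(790/v.shape[1],590/v.shape[0]);cv2.imwrite("pics/w4c.png",cv2.resize(v,None,fx=s,fy=s,interpolation=2))
E
```

```text
yaw from push -3.518223186968848
pocket0 [(0.88, [344, 65], [0.553, -0.193]), (0.82, [388, 67], [0.608, -0.195]), (0.8, [345, 143], [0.55, -0.289]), (0.8, [382, 146], [0.598, -0.294]), (0.72, [346, 102], [0.553, -0.239]), (0.72, [389, 108], [0.607, -0.246]), (0.31, [252, 328], [0.414, -0.554])]
bracket [(0.73, [394, 33], [0.618, -0.15])]
bottle0 []
[0.46500780618502185, -0.32478192428239966, 0.25438184147975856] [-2.283320292301882, -2.1536086362207585, -0.0006199872287843068]
[296   1] [445 235]
```

View pics/w4c.png

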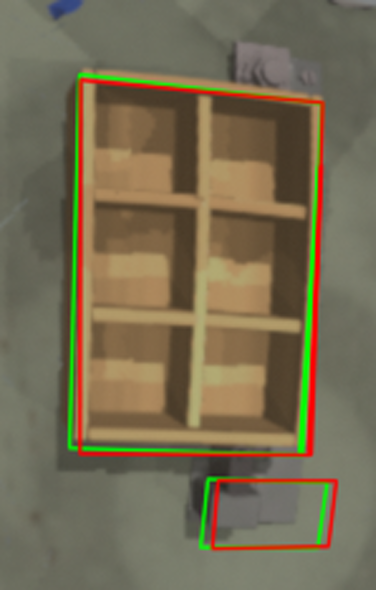

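The caddy outline at about −3.5° fits, with no visible gap at the rail. Housing shows at crop (260,510). Now a closer look at the bottles, plus a side-camera check of the catch.

Emit:
carry_out([
  {"x": 1,"y": 0,"z": 0,"turn": 0},
  {"x": 1,"y": 0,"z": 0,"turn": 0},
  {"x": 1,"y": 0,"z": 0,"turn": 0},
  {"x": 1,"y": 0,"z": 0,"turn": 0},
  {"x": 1,"y": 0,"z": 0,"turn": 0},
  {"x": 1,"y": 0,"z": 0,"turn": 0},
  {"x": 1,"y": 0,"z": 0,"turn": 0},
  {"x": 1,"y": 0,"z": 0,"turn": 0},
])

```text
t: 16.55
tool_pos: [0.4769, -0.1242, 0.2557]
tool_rot: [-2.284, -2.156, 0.0]
contact_force: [-0.1, 0.6, -0.4]
opening: 0.0848
grip_force: 0.0
```

Emit:
carry_out([
  {"x": 1,"y": 0,"z": 0,"turn": 0},
  {"x": 1,"y": 0,"z": 0,"turn": 0},
  {"x": 1,"y": 0,"z": 0,"turn": 0},
  {"x": 1,"y": 0,"z": 0,"turn": 0},
  {"x": 1,"y": 0,"z": 0,"turn": 0},
  {"x": 1,"y": 0,"z": 0,"turn": 0},
  {"x": 0,"y": 0,"z": 0,"turn": 0},
  {"x": 0,"y": 0,"z": 0,"turn": 0},
])

```text
t: 17.35
tool_pos: [0.4856, 0.0244, 0.2559]
tool_rot: [-2.283, -2.158, 0.001]
contact_force: [-0.3, -0.1, -1.0]
opening: 0.0853
grip_force: 0.0
```

```bash
python3 - <<'E'
from cad import *
r,im=marks("wrist",["bottle0"],.0175);print(r["tool_pos"].tolist(),r["tool_rot"].tolist())
rects=ctrl.look_for("wrist","bottle0");print([(round(d["confidence"],2),np.round(d["rect"]).tolist()) for d in rects])
s=ctrl.get_image("side")[200:300,240:350,::-1]
s=cv2.resize(s,(440,400),interpolation=2);w=im[:,:,::-1][:300]
out=np.zeros((400,800,3),np.uint8);out[:,:440]=s;w=cv2.resize(im[:,140:500,::-1],(360,420))[:400];out[:,440:]=w
cv2.imwrite("pics/w5.png",out)
E
```

```text
bottle0 [(0.72, [325, 22], [0.551, 0.207]), (0.6, [200, 56], [0.405, 0.175])]
[0.4855520593449342, 0.024404986589010115, 0.25587237423119713] [-2.2832319587305525, -2.1575852613348223, 0.0011946369685372582]
[(0.7, [314.0, 12.0, 79.0, 83.0]), (0.69, [189.0, 49.0, 67.0, 73.0])]
```

View pics/w5.png

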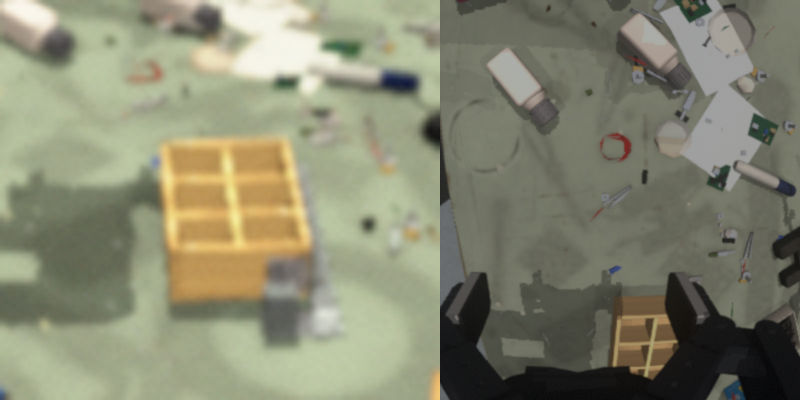

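Side view (left): the box lies on the rail with the housing at its end. Wrist view (right): bottle A runs from base (500,57) to cap (546,115), bottle C from (633,28) to (683,78).

```bash
python3 - <<'E'
from cad import *
o=ctrl.get_obs();print(o["q"].round(2))
for b,c in(((200,57),(246,115)),((333,28),(383,78))):
    B,C=pt("wrist",b,.0175,o),pt("wrist",c,.0175,o);d=C-B;print(B,C,np.hypot(*d[:2]),np.degrees(np.arctan2(d[1],d[0])))
    yaw=np.degrees(np.arctan2(-d[1],-d[0]));d/=np.linalg.norm(d);go(*(B+d*.05)[:2]-.05*0,.2,yaw)
E
```

```text
[-0.11 -0.3   1.9  -0.    1.55 -0.05]
[0.4056421  0.17309526 0.0175    ] [0.4548696  0.09867821 0.0175    ] 0.08922579947938787 -56.51503471776688
now [0.4858 0.0233 0.2562] yaw 86.6 units [ 4.19 -2.35  2.25] turn -0.644
[0.56131668 0.19808402 0.0175    ] [0.61857072 0.13782889 0.0175    ] 0.08311862596249794 -46.46296799889758
now [0.4858 0.0233 0.2562] yaw 86.6 units [5.79 4.06 2.25] turn -0.819
```

Emit:
carry_out([
  {"x": 0.6,"y": -0.33,"z": 0.32,"turn": 0},
  {"x": 0.6,"y": -0.33,"z": 0.32,"turn": 0},
  {"x": 0.6,"y": -0.33,"z": 0.32,"turn": 0},
  {"x": 0.6,"y": -0.34,"z": 0.32,"turn": 0},
  {"x": 0.6,"y": -0.34,"z": 0.32,"turn": 0},
  {"x": 0.6,"y": -0.34,"z": 0.32,"turn": 0},
  {"x": 0.6,"y": -0.34,"z": 0.32,"turn": 0},
  {"x": 0,"y": 0,"z": 0,"turn": 0},
], grip=60)

```text
t: 18.35
tool_pos: [0.4321, 0.1328, 0.1989]
tool_rot: [-2.282, -2.156, 0.003]
contact_force: [-0.0, -0.3, 0.3]
opening: 0.0597
grip_force: 0.0
```

Emit:
carry_out([
  {"x": 0,"y": 0,"z": 0,"turn": -0.14},
  {"x": 0,"y": 0,"z": 0,"turn": -0.14},
  {"x": 0,"y": 0,"z": 0,"turn": -0.14},
  {"x": 0,"y": 0,"z": 0,"turn": -0.14},
  {"x": 0,"y": 0,"z": 0,"turn": -0.084},
  {"x": 0,"y": 0,"z": 0,"turn": 0},
  {"x": 0,"y": 0,"z": 0,"turn": 0},
  {"x": 0,"y": 0,"z": 0,"turn": 0},
])

```text
t: 19.15
tool_pos: [0.4335, 0.1319, 0.2005]
tool_rot: [1.488, 2.767, 0.0]
contact_force: [0.8, -0.3, -0.0]
opening: 0.06
grip_force: 0.0
```

```bash
python3 - <<'E'
from cad import *
r,im=marks("wrist",["bottle0"],.0175);print(r["tool_pos"].tolist(),r["tool_rot"].tolist())
rects=ctrl.look_for("wrist","bottle0");print([(round(d["confidence"],2),np.round(d["rect"]).tolist()) for d in rects])
cv2.imwrite("pics/w6.png",im[:,:,::-1])
E
```

```text
bottle0 [(0.97, [443, 80], [0.515, 0.331]), (0.89, [279, 139], [0.408, 0.175]), (0.81, [284, 27], [0.35, 0.272]), (0.8, [402, 192], [0.55, 0.204])]
[0.4335335926828024, 0.1319398535195829, 0.2005239768309177] [1.4876634273141844, 2.7666943157061725, 0.00015507822886890759]
[(0.84, [414.0, 76.0, 47.0, 94.0]), (0.73, [278.0, 11.0, 102.0, 70.0]), (0.71, [256.0, 135.0, 36.0, 96.0]), (0.61, [388.0, 190.0, 41.0, 90.0])]
```

View pics/w6.png

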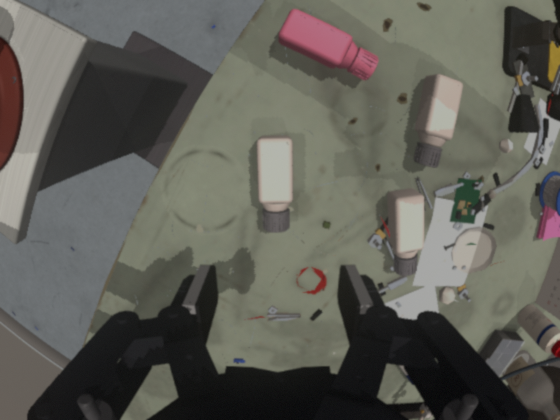

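A runs from base (275,139) to cap (277,231), C from (408,192) to (404,274), B from (446,78) to (427,166). Pink is at the top, to be left alone.

```bash
python3 - <<'E'
from cad import *
o=ctrl.get_obs();print(o["q"].round(2))
for b,c in(((275,138),(277,231)),((408,191),(404,274)),((446,77),(427,166))):
    B,C=pt("wrist",b,.0175,o),pt("wrist",c,.0175,o);d=(C-B);L=np.hypot(*d[:2]);yaw=np.degrees(np.arctan2(-d[1],-d[0]))
    print(B.round(3),C.round(3),L.round(4),yaw.round(1))
    go(*(C-d/L*.007)[:2],.004,yaw)
E
```

```text
[ 0.13 -0.36  2.03 -0.    1.47 -0.45]
[0.404 0.174 0.018] [0.461 0.092 0.018] 0.0992 124.7
now [0.4333 0.1322 0.2004] yaw 123.5 units [-1.66  0.03  7.85] turn -0.02
[0.555 0.209 0.018] [0.62  0.129 0.018] 0.1037 129.3
now [0.4333 0.1322 0.2004] yaw 123.5 units [-3.95  6.14  7.86] turn -0.101
[0.515 0.337 0.018] [0.556 0.244 0.018] 0.1007 113.7
now [0.4333 0.1322 0.2004] yaw 123.5 units [1.31 6.6  7.85] turn 0.171
```

Emit:
carry_out([
  {"x": -0.29,"y": 0,"z": 0.98,"turn": -0.02},
  {"x": -0.29,"y": 0,"z": 0.98,"turn": 0},
  {"x": -0.29,"y": 0,"z": 0.98,"turn": 0},
  {"x": -0.29,"y": 0,"z": 0.98,"turn": 0},
  {"x": -0.29,"y": 0,"z": 0.98,"turn": 0},
  {"x": -0.29,"y": 0,"z": 0.98,"turn": 0},
  {"x": -0.29,"y": 0,"z": 0.98,"turn": 0},
  {"x": 0,"y": 0,"z": 0.98,"turn": 0},
])

```text
t: 20.1
tool_pos: [0.4627, 0.0901, 0.0036]
tool_rot: [1.458, 2.782, 0.0]
contact_force: [0.4, -0.3, -0.4]
opening: 0.06
grip_force: 0.0
```

Emit:
carry_out([
  {"x": 0,"y": 0,"z": 0,"turn": 0},
  {"x": 0,"y": 0,"z": 0,"turn": 0},
  {"x": 0,"y": 0,"z": 0,"turn": 0},
  {"x": 0,"y": 0,"z": 0,"turn": 0},
  {"x": 0,"y": 0,"z": 0,"turn": 0},
  {"x": 0,"y": 0,"z": 0,"turn": 0},
  {"x": 0,"y": 0,"z": 0,"turn": 0},
  {"x": 0,"y": 0,"z": 0,"turn": 0},
], grip=0, newtons=20)

```text
t: 20.9
tool_pos: [0.4627, 0.0906, 0.0049]
tool_rot: [1.457, 2.782, 0.001]
contact_force: [0.6, -0.9, 1.1]
opening: 0.0266
grip_force: 19.9
```

Emit:
carry_out([
  {"x": 0.09,"y": 0,"z": -0.396,"turn": 0},
  {"x": 0.136,"y": 0,"z": -0.38,"turn": 0},
  {"x": 0.172,"y": 0,"z": -0.364,"turn": 0},
  {"x": 0.212,"y": 0,"z": -0.348,"turn": 0},
  {"x": 0.244,"y": 0,"z": -0.32,"turn": 0},
  {"x": 0.28,"y": 0,"z": -0.296,"turn": 0},
  {"x": 0,"y": 0,"z": 0,"turn": 0},
  {"x": 0,"y": 0,"z": 0,"turn": 0},
])

```text
t: 21.7
tool_pos: [0.4458, 0.1141, 0.057]
tool_rot: [1.456, 2.783, 0.0]
contact_force: [-1.0, -0.4, -1.5]
opening: 0.0263
grip_force: 19.9
```

```bash
python3 - <<'E'
from cad import *
r,im=marks("wrist",["bottle0"],.0175);print(r["wrist_torque"])
cv2.imwrite("pics/w7.png",im[:,:,::-1])
E
```

```text
bottle0 [(0.85, [476, 221], [0.55, 0.204]), (0.65, [539, 50], [0.516, 0.333])]
[-0.05285214 -0.0023952  -0.02499024]
```

View pics/w7.png

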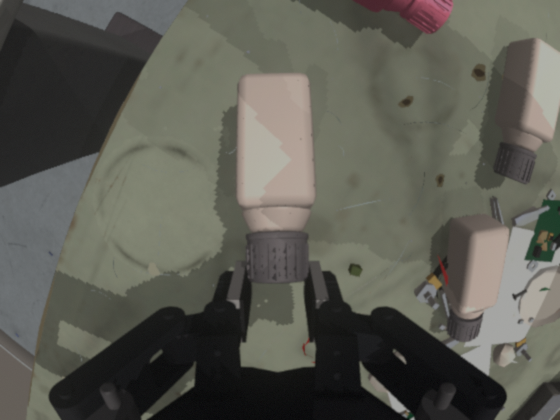

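The bottle is held rigid and still horizontal, lifted about 52 mm. I'll ease the grip so it swings down about the cap.

Emit:
carry_out([
  {"x": 0,"y": 0,"z": 0,"turn": 0},
  {"x": 0,"y": 0,"z": 0,"turn": 0},
  {"x": 0,"y": 0,"z": 0,"turn": 0},
  {"x": 0,"y": 0,"z": 0,"turn": 0},
  {"x": 0,"y": 0,"z": 0,"turn": 0},
  {"x": 0,"y": 0,"z": 0,"turn": 0},
  {"x": 0,"y": 0,"z": 0,"turn": 0},
  {"x": 0,"y": 0,"z": 0,"turn": 0},
], grip=26)

```text
t: 22.6
tool_pos: [0.4459, 0.1139, 0.0569]
tool_rot: [1.457, 2.783, 0.0]
contact_force: [0.0, -0.0, -1.1]
opening: 0.0269
grip_force: 19.8
```

Emit:
carry_out([
  {"x": 0,"y": 0,"z": 0,"turn": 0},
  {"x": 0,"y": 0,"z": 0,"turn": 0},
  {"x": 0,"y": 0,"z": 0,"turn": 0},
  {"x": 0,"y": 0,"z": 0,"turn": 0},
  {"x": 0,"y": 0,"z": 0,"turn": 0},
  {"x": 0,"y": 0,"z": 0,"turn": 0},
  {"x": 0,"y": 0,"z": 0,"turn": 0},
  {"x": 0,"y": 0,"z": 0,"turn": 0},
], grip=26.5)

```text
t: 23.4
tool_pos: [0.4459, 0.1139, 0.0569]
tool_rot: [-1.457, -2.783, -0.0]
contact_force: [-0.2, -0.4, -0.1]
opening: 0.0268
grip_force: 19.8
```

```bash
python3 - <<'E'
from cad import *
o=ctrl.get_obs();print(o["wrist_torque"],o["contact_force"],o["opening"],o["grip_force"])
ctrl.get_image("wrist");print([(round(d["confidence"],2),np.round(d["rect"]).tolist()) for d in ctrl.look_for("wrist","bottle0")])
E
```

```text
[-0.07132632 -0.05638845  0.02735416] [-0.23842434 -0.40516053 -0.07440736] 0.026797089927666315 19.801931083202362
[(0.86, [493.0, 38.0, 65.0, 147.0]), (0.78, [357.0, 1.0, 93.0, 32.0]), (0.65, [239.0, 72.0, 75.0, 214.0]), (0.61, [443.0, 213.0, 68.0, 133.0])]
```

Emit:
carry_out([
  {"x": 0,"y": 0,"z": 0,"turn": 0},
  {"x": 0,"y": 0,"z": 0,"turn": 0},
  {"x": 0,"y": 0,"z": 0,"turn": 0},
  {"x": 0,"y": 0,"z": 0,"turn": 0},
  {"x": 0,"y": 0,"z": 0,"turn": 0},
  {"x": 0,"y": 0,"z": 0,"turn": 0},
  {"x": 0,"y": 0,"z": 0,"turn": 0},
  {"x": 0,"y": 0,"z": 0,"turn": 0},
], grip=27.2)

```text
t: 24.3
tool_pos: [0.446, 0.1138, 0.057]
tool_rot: [1.457, 2.783, 0.0]
contact_force: [-0.8, -1.0, -0.3]
opening: 0.0273
grip_force: 9.4
```

```bash
python3 - <<'E'
from cad import *
o=ctrl.get_obs();print(o["wrist_torque"],o["contact_force"],o["opening"],o["grip_force"])
ctrl.get_image("wrist");print([(round(d["confidence"],2),np.round(d["rect"]).tolist()) for d in ctrl.look_for("wrist","bottle0")])
E
```

```text
[-0.05284246 -0.06333935  0.00174092] [-0.79503964 -0.99092273 -0.26609005] 0.027313783931256063 9.361023902893066
[(0.92, [353.0, 2.0, 100.0, 32.0]), (0.74, [491.0, 40.0, 69.0, 146.0]), (0.66, [242.0, 82.0, 75.0, 200.0]), (0.59, [442.0, 214.0, 70.0, 129.0])]
```

Emit:
carry_out([
  {"x": 0,"y": 0,"z": 0,"turn": 0},
  {"x": 0,"y": 0,"z": 0,"turn": 0},
  {"x": 0,"y": 0,"z": 0,"turn": 0},
  {"x": 0,"y": 0,"z": 0,"turn": 0},
  {"x": 0,"y": 0,"z": 0,"turn": 0},
  {"x": 0,"y": 0,"z": 0,"turn": 0},
  {"x": 0,"y": 0,"z": 0,"turn": 0},
  {"x": 0,"y": 0,"z": 0,"turn": 0},
], grip=27.35)

```text
t: 25.2
tool_pos: [0.4459, 0.1139, 0.0569]
tool_rot: [1.457, 2.783, 0.0]
contact_force: [0.5, -1.0, 0.1]
opening: 0.0273
grip_force: 7.2
```

```bash
cat >> cad.py <<'E'
def st():
    ctrl.get_image("wrist");o=ctrl.get_obs();print(o["t"],o["wrist_torque"].round(3),o["contact_force"].round(1),o["opening"].round(4),o["grip_force"].round(1))
    print([(round(d["confidence"],2),np.round(d["rect"]).tolist()) for d in ctrl.look_for("wrist","bottle0")])
E
python3 -c "from cad import *;st()"
```

```text
Traceback (most recent call last):
  File "cad.py", line 6, in st
    ctrl.get_image("wrist");o=ctrl.get_obs();print(o["t"],o["wrist_torque"].round(3),o["contact_force"].round(1),o["opening"].round(4),o["grip_force"].round(1))
                                                                                                                 ^^^^^^^^^^^^^^^^^^
AttributeError: 'float' object has no attribute 'round'
```

Emit:
carry_out([
  {"x": 0,"y": 0,"z": 0,"turn": 0},
  {"x": 0,"y": 0,"z": 0,"turn": 0},
  {"x": 0,"y": 0,"z": 0,"turn": 0},
  {"x": 0,"y": 0,"z": 0,"turn": 0},
  {"x": 0,"y": 0,"z": 0,"turn": 0},
  {"x": 0,"y": 0,"z": 0,"turn": 0},
  {"x": 0,"y": 0,"z": 0,"turn": 0},
  {"x": 0,"y": 0,"z": 0,"turn": 0},
], grip=27.45)

```text
t: 26.05
tool_pos: [0.4459, 0.1139, 0.0569]
tool_rot: [1.457, 2.783, -0.0]
contact_force: [0.2, -0.2, -0.3]
opening: 0.0276
grip_force: 5.8
```

```bash
sed -i 's/o\["opening"\].round(4),o\["grip_force"\].round(1)/round(o["opening"],4),round(o["grip_force"],1)/' cad.py
python3 -c "from cad import *;st()"
```

```text
26.1 [-0.104 -0.041 -0.006] [ 0.8 -0.3 -0.3] 0.0274 5.8
[(0.9, [442.0, 216.0, 66.0, 128.0]), (0.83, [494.0, 41.0, 66.0, 145.0]), (0.7, [240.0, 87.0, 75.0, 196.0]), (0.69, [353.0, 2.0, 101.0, 30.0])]
```

```bash
python3 - <<'E'
from cad import *
o=ctrl.get_obs();R=Ro.from_rotvec(o["tool_rot"]).as_matrix();c=o["tool_pos"]+np.array([0,0,.0145])
for th in range(0,90,5):
    t=np.radians(th);u=R[:,0]*np.cos(t)-np.array([0,0,np.sin(t)]);n=np.array([0,0,np.cos(t)])+R[:,0]*np.sin(t)
    print(th,[wpx(c+.095*u+s*.0175*n,o).round()[1] for s in(1,-1)],round((c+.095*u-.0175*n)[2],3))
E
```

```text
0 [np.float64(68.0), np.float64(78.0)] 0.054
5 [np.float64(68.0), np.float64(83.0)] 0.046
10 [np.float64(69.0), np.float64(89.0)] 0.038
15 [np.float64(72.0), np.float64(97.0)] 0.03
20 [np.float64(77.0), np.float64(104.0)] 0.022
25 [np.float64(82.0), np.float64(113.0)] 0.015
30 [np.float64(88.0), np.float64(121.0)] 0.009
35 [np.float64(95.0), np.float64(130.0)] 0.003
40 [np.float64(103.0), np.float64(140.0)] -0.003
45 [np.float64(111.0), np.float64(149.0)] -0.008
50 [np.float64(120.0), np.float64(159.0)] -0.013
55 [np.float64(129.0), np.float64(169.0)] -0.016
60 [np.float64(138.0), np.float64(179.0)] -0.02
65 [np.float64(148.0), np.float64(190.0)] -0.022
70 [np.float64(157.0), np.float64(200.0)] -0.024
75 [np.float64(167.0), np.float64(211.0)] -0.025
80 [np.float64(178.0), np.float64(222.0)] -0.025
85 [np.float64(188.0), np.float64(233.0)] -0.025
```

Emit:
carry_out([
  {"x": 0,"y": 0,"z": 0,"turn": 0},
  {"x": 0,"y": 0,"z": 0,"turn": 0},
  {"x": 0,"y": 0,"z": 0,"turn": 0},
  {"x": 0,"y": 0,"z": 0,"turn": 0},
  {"x": 0,"y": 0,"z": 0,"turn": 0},
  {"x": 0,"y": 0,"z": 0,"turn": 0},
  {"x": 0,"y": 0,"z": 0,"turn": 0},
  {"x": 0,"y": 0,"z": 0,"turn": 0},
], grip=27.6)

```text
t: 26.95
tool_pos: [0.4459, 0.1139, 0.0569]
tool_rot: [-1.457, -2.783, 0.0]
contact_force: [1.0, -1.1, 0.1]
opening: 0.0275
grip_force: 3.8
```

```bash
python3 -c "from cad import *;st()"
```

```text
27.0 [-0.086 -0.047  0.01 ] [ 0.6  0.4 -0.1] 0.0279 3.8
[(0.78, [492.0, 39.0, 68.0, 145.0]), (0.6, [443.0, 212.0, 66.0, 133.0]), (0.6, [353.0, 1.0, 102.0, 34.0]), (0.59, [240.0, 86.0, 74.0, 197.0])]
```

The base edge is down on the bench, tilted about 30°, so easing the grip works. I'll continue the arc with the light grip.

Emit:
carry_out([
  {"x": 0.308,"y": 0,"z": -0.26,"turn": 0},
  {"x": 0.332,"y": 0,"z": -0.232,"turn": 0},
  {"x": 0.356,"y": 0,"z": -0.192,"turn": 0},
  {"x": 0.372,"y": 0,"z": -0.156,"turn": 0},
  {"x": 0.388,"y": 0,"z": -0.116,"turn": 0},
  {"x": 0,"y": 0,"z": 0,"turn": 0},
  {"x": 0,"y": 0,"z": 0,"turn": 0},
  {"x": 0,"y": 0,"z": 0,"turn": 0},
], grip=27.5)

```text
t: 27.85
tool_pos: [0.4213, 0.1499, 0.0812]
tool_rot: [1.457, 2.782, 0.0]
contact_force: [0.5, -1.7, 3.1]
opening: 0.0278
grip_force: 5.8
```

```bash
cat >> cad.py <<'E'
def tilt():
    o=ctrl.get_obs();R=Ro.from_rotvec(o["tool_rot"]).as_matrix();c=o["tool_pos"]+np.array([0,0,.0145])
    for th in range(0,95,5):
        t=np.radians(th);u=R[:,0]*np.cos(t)-np.array([0,0,np.sin(t)]);n=np.array([0,0,np.cos(t)])+R[:,0]*np.sin(t)
        print(th,[int(wpx(c+.095*u+s*.0175*n,o)[1]) for s in(1,-1)],round((c+.095*u-.0175*n)[2],3),end="; ")
E
python3 -c "from cad import *;st();tilt()"
```

```text
27.9 [-0.194  0.059  0.022] [ 0.7 -0.2  3.3] 0.0275 5.9
[(0.75, [467.0, 103.0, 75.0, 133.0]), (0.62, [282.0, 2.0, 154.0, 100.0]), (0.55, [421.0, 255.0, 57.0, 96.0])]
0 [68, 77] 0.078; 5 [67, 83] 0.07; 10 [69, 89] 0.062; 15 [72, 96] 0.054; 20 [76, 104] 0.047; 25 [82, 112] 0.04; 30 [88, 121] 0.033; 35 [95, 130] 0.027; 40 [102, 139] 0.021; 45 [111, 149] 0.016; 50 [119, 159] 0.012; 55 [128, 169] 0.008; 60 [137, 179] 0.005; 65 [147, 189] 0.002; 70 [157, 200] 0.0; 75 [167, 211] -0.001; 80 [177, 221] -0.001; 85 [187, 232] -0.001; 90 [198, 243] 0.001;
```

Emit:
carry_out([
  {"x": 0.396,"y": 0,"z": -0.1,"turn": 0},
  {"x": 0.404,"y": 0,"z": -0.04,"turn": 0},
  {"x": 0.404,"y": 0,"z": 0.0,"turn": 0},
  {"x": 0.4,"y": 0,"z": 0.05,"turn": 0},
  {"x": 0,"y": 0,"z": 0,"turn": 0},
  {"x": 0,"y": 0,"z": 0,"turn": 0},
  {"x": 0,"y": 0,"z": 0,"turn": 0},
  {"x": 0,"y": 0,"z": 0,"turn": 0},
])

```text
t: 28.75
tool_pos: [0.3979, 0.1828, 0.0828]
tool_rot: [-1.458, -2.782, 0.0]
contact_force: [-0.6, 0.4, 0.1]
opening: 0.0276
grip_force: 6.6
```

```bash
python3 - <<'E'
from cad import *
st();im=ctrl.get_image("wrist");cv2.imwrite("pics/w8.png",im[:,:,::-1])
E
```

```text
28.8 [0.026 0.142 0.006] [-0.3  0.1  0.1] 0.0276 6.6
[(0.84, [455.0, 150.0, 80.0, 129.0]), (0.81, [286.0, 50.0, 147.0, 114.0]), (0.76, [247.0, 186.0, 63.0, 115.0]), (0.73, [413.0, 292.0, 55.0, 61.0])]
```

View pics/w8.png

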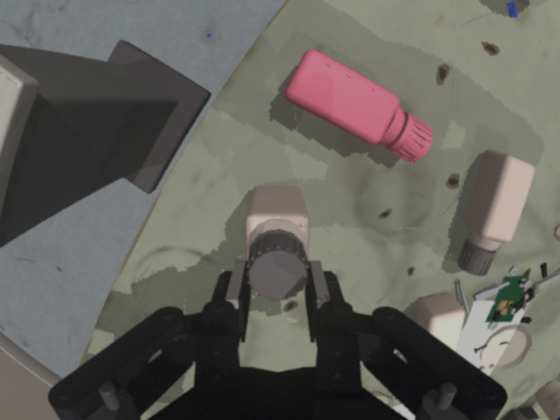

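The bottle is upright under the cap at (277,275). I'll re-grip lower on the cap, firmly, and lift.

Emit:
carry_out([
  {"x": 0,"y": 0,"z": 0,"turn": 0},
  {"x": 0,"y": 0,"z": 0,"turn": 0},
  {"x": 0,"y": 0,"z": 0,"turn": 0},
  {"x": 0,"y": 0,"z": 0.12,"turn": 0},
  {"x": 0,"y": 0,"z": 0.12,"turn": 0},
  {"x": 0,"y": 0,"z": 0.12,"turn": 0},
  {"x": 0,"y": 0,"z": 0.12,"turn": 0},
  {"x": 0,"y": 0,"z": 0,"turn": 0},
], grip=40)

```text
t: 29.7
tool_pos: [0.3976, 0.1828, 0.0703]
tool_rot: [-1.457, -2.782, 0.001]
contact_force: [-0.3, 0.2, -0.4]
opening: 0.0401
grip_force: 0.0
```

Emit:
carry_out([
  {"x": 0,"y": 0,"z": 0,"turn": 0},
  {"x": 0,"y": 0,"z": 0,"turn": 0},
  {"x": 0,"y": 0,"z": 0,"turn": 0},
  {"x": 0,"y": 0,"z": 0,"turn": 0},
  {"x": 0,"y": 0,"z": 0,"turn": 0},
  {"x": 0,"y": 0,"z": -0.2,"turn": 0},
  {"x": 0,"y": 0,"z": -0.4,"turn": 0},
  {"x": 0,"y": 0,"z": -0.6,"turn": 0},
], grip=0, newtons=50)

```text
t: 30.5
tool_pos: [0.3974, 0.1827, 0.1012]
tool_rot: [-1.457, -2.782, 0.002]
contact_force: [0.4, -0.2, -0.7]
opening: 0.0265
grip_force: 49.2
```

Emit:
carry_out([
  {"x": 0,"y": 0,"z": -0.6,"turn": 0.134},
  {"x": 0,"y": 0,"z": -0.6,"turn": 0.134},
  {"x": 0,"y": 0,"z": -0.6,"turn": 0.134},
  {"x": 0,"y": 0,"z": -0.4,"turn": 0.134},
  {"x": 0,"y": 0,"z": -0.2,"turn": 0.131},
  {"x": 0,"y": 0,"z": 0,"turn": 0},
  {"x": 0,"y": 0,"z": 0,"turn": 0},
  {"x": 0,"y": 0,"z": 0,"turn": 0},
])

```text
t: 31.3
tool_pos: [0.3978, 0.1828, 0.1607]
tool_rot: [-2.286, -2.155, 0.001]
contact_force: [0.3, -1.0, -1.7]
opening: 0.0268
grip_force: 49.2
```

```bash
python3 - <<'E'
from cad import *
st();PIV[1]+=.002
p=c2w(-67,-149,-3.5);print(p);go(*p,.2,86.5)
E
```

```text
31.35 [-0.041  0.017  0.015] [-0.3 -0.2 -1.2] 0.0263 49.2
[(0.97, [376.0, 26.0, 74.0, 112.0]), (0.84, [207.0, 64.0, 122.0, 59.0]), (0.82, [244.0, 193.0, 66.0, 123.0]), (0.64, [419.0, 156.0, 73.0, 89.0])]
[ 0.54832874 -0.29343183]
now [0.3977 0.1828 0.1605] yaw 86.6 units [-18.66   7.15  -1.58] turn 0.001
```

Emit:
carry_out([
  {"x": -0.95,"y": 0.36,"z": -0.15,"turn": 0},
  {"x": -0.95,"y": 0.36,"z": -0.15,"turn": 0},
  {"x": -0.95,"y": 0.36,"z": -0.15,"turn": 0},
  {"x": -0.95,"y": 0.36,"z": -0.15,"turn": 0},
  {"x": -0.95,"y": 0.36,"z": 0,"turn": 0},
  {"x": -0.95,"y": 0.36,"z": 0,"turn": 0},
  {"x": -0.95,"y": 0.36,"z": 0,"turn": 0},
  {"x": -0.95,"y": 0.36,"z": 0,"turn": 0},
])

```text
t: 32.2
tool_pos: [0.4583, -0.0121, 0.1757]
tool_rot: [-2.287, -2.153, 0.0]
contact_force: [-0.1, 0.5, -0.4]
opening: 0.0268
grip_force: 49.2
```

Emit:
carry_out([
  {"x": -0.95,"y": 0.36,"z": 0,"turn": 0},
  {"x": -0.95,"y": 0.36,"z": 0,"turn": 0},
  {"x": -0.95,"y": 0.36,"z": 0,"turn": 0},
  {"x": -0.95,"y": 0.36,"z": 0,"turn": 0},
  {"x": -0.95,"y": 0.36,"z": 0,"turn": 0},
  {"x": 0,"y": 0,"z": 0,"turn": 0},
  {"x": 0,"y": 0,"z": 0,"turn": 0},
  {"x": 0,"y": 0,"z": 0,"turn": 0},
])

```text
t: 33.0
tool_pos: [0.4957, -0.1316, 0.1757]
tool_rot: [-2.287, -2.153, 0.0]
contact_force: [0.4, -0.3, -1.5]
opening: 0.0264
grip_force: 49.3
```

```bash
python3 - <<'E'
from cad import *
o,im=marks("wrist",["pocket0","bottle0"],.006)
m=[pt("wrist",d["pixel"],.006,o)[:2] for d in ctrl.mark_of("wrist","pocket0") if d["confidence"]>.4]
PIV[1]+=.002;G=np.array([[x,y] for x in(-67,-15) for y in(-149,-97,-45)])
W=np.array([c2w(*g,-3.5) for g in G])
for p in m:
    i=np.argmin(np.hypot(*(W-p).T));print(i,((p-W[i])*1000).round(1))
go(*c2w(-67,-149,-3.5),.079,86.5);print(o["opening"],o["grip_force"])
E
```

```text
pocket0 [(0.85, [377, 283], [0.604, -0.246]), (0.84, [334, 243], [0.553, -0.191]), (0.81, [331, 286], [0.551, -0.245]), (0.7, [382, 243], [0.606, -0.196]), (0.69, [373, 318], [0.603, -0.296])]
bottle0 [(0.8, [276, 216], [0.493, -0.157])]
4 [ 0.6 -1.1]
2 [-1.9 -1.4]
1 [-0.9 -3.1]
5 [-0.2 -3.1]
3 [3.2 0.1]
now [ 0.4959 -0.1316  0.176 ] yaw 86.6 units [-6.34  2.48  3.88] turn 0.001
0.026381003091175543 49.27985072135925
```

```bash
python3 - <<'E'
from cad import *
o=dict(tool_pos=np.array([.3979,.1828,.0828]),tool_rot=np.array([-1.458,-2.782,0]))
R=Ro.from_rotvec(o["tool_rot"]).as_matrix()
print(R.T@(pt("wrist",(277,275),.098,o)-o["tool_pos"]))
E
```

```text
[ 0.01041412  0.00056147 -0.01519385]
```

```bash
python3 - <<'E'
from cad import *
o=ctrl.get_obs();im=ctrl.get_image("wrist")
R=Ro.from_rotvec(o["tool_rot"]).as_matrix()
for d in ctrl.mark_of("wrist","bottle0"): print(d,R.T@(pt("wrist",d["pixel"],o["tool_pos"][2]-.071,o)-o["tool_pos"]))
print([d["rect"] for d in ctrl.look_for("wrist","bottle0")])
for z,n in((.027,"captop"),): 
  for x in(0,.004,.008,.012): print(x,[wpx(o["tool_pos"]+R@[x+s*.014,0,-z],o).round() for s in(-1,1)],[wpx(o["tool_pos"]+R@[x+.0175,0,q],o).round() for q in(.071,.005)])
cv2.imwrite("pics/w9.png",cv2.resize(im[160:360,190:370,::-1],None,fx=2.5,fy=2.5,interpolation=2))
E
```

```text
{'pixel': [279.3, 215.7], 'confidence': 0.87} [0.00847698 0.00217972 0.07100075]
{'pixel': [493.0, 57.7], 'confidence': 0.38} [0.13257679 0.16156352 0.07101204]
[[244.3, 191.9, 67.8, 122.3]]
0 [array([276., 334.]), array([276., 282.])] [array([276., 203.]), array([276., 242.])]
0.004 [array([276., 327.]), array([276., 273.])] [array([276., 198.]), array([276., 235.])]
0.008 [array([276., 320.]), array([276., 264.])] [array([276., 192.]), array([276., 227.])]
0.012 [array([276., 313.]), array([276., 255.])] [array([276., 186.]), array([276., 219.])]
```

View pics/w9.png

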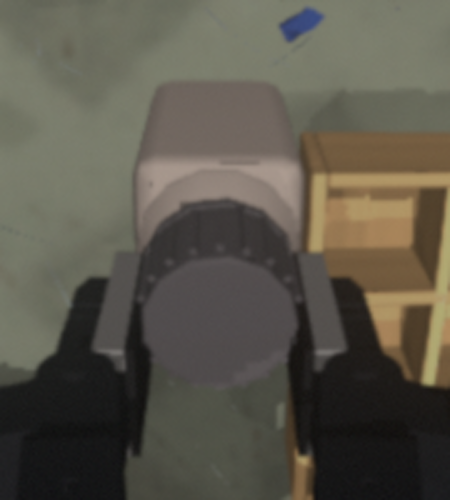

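The bottle hangs upright and aligned, 8 mm ahead of the TCP along tool x. I'll correct for that and place it in pocket0.

Emit:
carry_out([
  {"x": -0.96,"y": 0.354,"z": 0,"turn": 0},
  {"x": -0.96,"y": 0.354,"z": 0,"turn": 0},
  {"x": -0.96,"y": 0.354,"z": 0,"turn": 0},
  {"x": -0.96,"y": 0.354,"z": 0,"turn": 0},
  {"x": -0.96,"y": 0.354,"z": 0,"turn": 0},
  {"x": -0.96,"y": 0.354,"z": 0,"turn": 0},
  {"x": -0.94,"y": 0.354,"z": 0,"turn": 0},
  {"x": 0,"y": 0,"z": 0,"turn": 0},
])

```text
t: 34.15
tool_pos: [0.548, -0.3058, 0.1761]
tool_rot: [2.29, 2.149, -0.001]
contact_force: [-1.5, -0.4, -2.1]
opening: 0.0267
grip_force: 49.4
```

Emit:
carry_out([
  {"x": 0,"y": 0,"z": 0.4,"turn": 0},
  {"x": 0,"y": 0,"z": 0.4,"turn": 0},
  {"x": 0,"y": 0,"z": 0.4,"turn": 0},
  {"x": 0,"y": 0,"z": 0.4,"turn": 0},
  {"x": 0,"y": 0,"z": 0.4,"turn": 0},
  {"x": 0,"y": 0,"z": 0,"turn": 0},
  {"x": 0,"y": 0,"z": 0,"turn": 0},
  {"x": 0,"y": 0,"z": 0,"turn": 0},
])

```text
t: 34.95
tool_pos: [0.548, -0.3036, 0.1267]
tool_rot: [2.287, 2.152, 0.0]
contact_force: [1.1, -0.5, -1.7]
opening: 0.0264
grip_force: 49.4
```

```bash
python3 - <<'E'
from cad import *
st();cv2.imwrite("pics/w10.png",ctrl.get_image("wrist")[120:360,180:500,::-1].repeat(2,0).repeat(2,1));PIV[1]+=.001;go(*c2w(-67,-149-8,-3.5),.0763,86.5)
E
```

```text
35.0 [-0.013 -0.056  0.001] [ 0.4 -0.4 -1.9] 0.0265 49.4
[]
now [ 0.548  -0.3037  0.1269] yaw 86.5 units [ 0.05 -0.01  2.02] turn 0.0
```

View pics/w10.png

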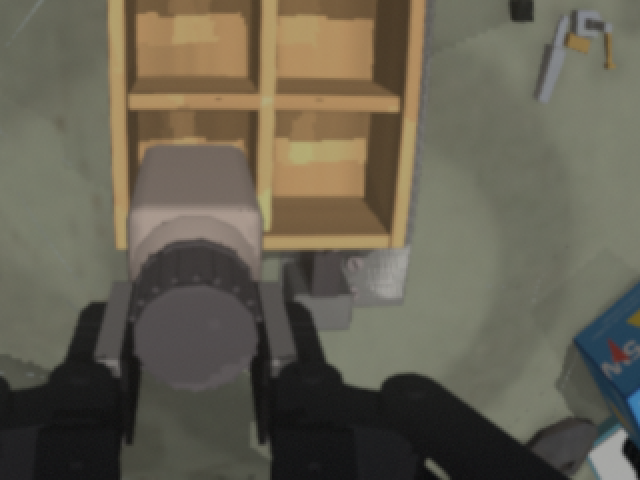

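```bash
python3 - <<'E'
from cad import *
o=ctrl.get_obs();PIV[1]+=.001;R=Ro.from_rotvec(o["tool_rot"]).as_matrix()
f=lambda x,y,z:((wpx([*c2w(x,y,-3.5),z],o)-[180,120])*2).round()
print("part near edge",f(-44,-126,.046),f(8,-126,.046),"wall inner",f(8,-172,.05),"outer corner",f(14,-178,.05),f(-96,-178,.05),"mid partition",f(-41,-172,.046))
for x in(.004,.008): print("base front",x,[((wpx(o["tool_pos"]+R@[x+.0175,s*.0175,.0703],o)-[180,120])*2).round() for s in(-1,1)])
E
```

```text
part near edge [257. 118.] [398. 120.] wall inner [390. 241.] outer corner [403. 256.] [114. 258.] mid partition [261. 239.]
base front 0.004 [array([141., 156.]), array([244., 156.])]
base front 0.008 [array([141., 145.]), array([244., 145.])]
```

The partition edge sits about 3–4 mm farther +y than modelled, so I'll shift +4 mm in x and lower.

Emit:
carry_out([
  {"x": 0.16,"y": 0,"z": 0,"turn": 0},
  {"x": 0,"y": 0,"z": 0,"turn": 0},
  {"x": 0,"y": 0,"z": 0.3,"turn": 0},
  {"x": 0,"y": 0,"z": 0.3,"turn": 0},
  {"x": 0,"y": 0,"z": 0.3,"turn": 0},
  {"x": 0,"y": 0,"z": 0.3,"turn": 0},
  {"x": 0,"y": 0,"z": 0,"turn": 0},
  {"x": 0,"y": 0,"z": 0,"turn": 0},
])

```text
t: 35.9
tool_pos: [0.5477, -0.2992, 0.0955]
tool_rot: [-2.288, -2.152, 0.0]
contact_force: [0.9, 0.2, -1.7]
opening: 0.0265
grip_force: 49.4
```

Emit:
carry_out([
  {"x": 0,"y": 0,"z": 0.2,"turn": 0},
  {"x": 0,"y": 0,"z": 0.2,"turn": 0},
  {"x": 0,"y": 0,"z": 0.2,"turn": 0},
  {"x": 0,"y": 0,"z": 0.1,"turn": 0},
  {"x": 0,"y": 0,"z": 0.06,"turn": 0},
  {"x": 0,"y": 0,"z": 0,"turn": 0},
  {"x": 0,"y": 0,"z": 0,"turn": 0},
  {"x": 0,"y": 0,"z": 0,"turn": 0},
])

```text
t: 36.7
tool_pos: [0.548, -0.2994, 0.0771]
tool_rot: [2.288, 2.152, 0.0]
contact_force: [0.1, 0.8, -1.2]
opening: 0.0264
grip_force: 49.4
```

Emit:
carry_out([
  {"x": 0,"y": 0,"z": 0.03,"turn": 0},
  {"x": 0,"y": 0,"z": 0.03,"turn": 0},
  {"x": 0,"y": 0,"z": 0,"turn": 0},
  {"x": 0,"y": 0,"z": 0,"turn": 0},
  {"x": 0,"y": 0,"z": 0,"turn": 0},
  {"x": 0,"y": 0,"z": 0,"turn": 0},
  {"x": 0,"y": 0,"z": 0,"turn": 0},
  {"x": 0,"y": 0,"z": 0,"turn": 0},
])

```text
t: 37.5
tool_pos: [0.5482, -0.2997, 0.0771]
tool_rot: [2.287, 2.152, -0.0]
contact_force: [-2.8, 1.6, 6.6]
opening: 0.0263
grip_force: 50.1
```

Emit:
carry_out([
  {"x": 0,"y": 0,"z": 0,"turn": 0},
  {"x": 0,"y": 0,"z": 0,"turn": 0},
  {"x": 0,"y": 0,"z": 0,"turn": 0},
  {"x": 0,"y": 0,"z": 0,"turn": 0},
  {"x": 0,"y": 0,"z": -0.2,"turn": 0},
  {"x": 0,"y": 0,"z": -0.6,"turn": 0},
  {"x": 0,"y": 0,"z": -1,"turn": 0},
  {"x": 0,"y": 0,"z": -1,"turn": 0},
], grip=40)

```text
t: 38.3
tool_pos: [0.5479, -0.2994, 0.1473]
tool_rot: [2.288, 2.152, 0.0]
contact_force: [-0.0, -0.1, 1.2]
opening: 0.0399
grip_force: 0.0
```

Emit:
carry_out([
  {"x": 0,"y": 0,"z": -1,"turn": 0},
  {"x": 0,"y": -0.1,"z": -1,"turn": 0},
  {"x": 1,"y": -0.1,"z": 0,"turn": 0},
  {"x": 1,"y": -0.1,"z": 0,"turn": 0},
  {"x": 1,"y": -0.1,"z": 0,"turn": 0},
  {"x": 1,"y": -0.1,"z": 0,"turn": 0},
  {"x": 1,"y": -0.1,"z": 0,"turn": 0},
  {"x": 1,"y": -0.1,"z": 0,"turn": 0},
])

```text
t: 39.1
tool_pos: [0.5398, -0.1477, 0.1972]
tool_rot: [2.287, 2.151, 0.001]
contact_force: [0.2, -0.1, -0.3]
opening: 0.0407
grip_force: 0.0
```

```bash
python3 - <<'E'
from cad import *
o,im=marks("wrist",["bottle0"],.006);PIV[1]+=.0035
print(c2w(-67,-149,-3.5),[(d["rect"],d["confidence"]) for d in ctrl.look_for("wrist","bottle0")])
go(.585,.16,.2,128)
E
```

```text
bottle0 [(0.76, [295, 299], [0.555, -0.29])]
[ 0.54832874 -0.29193183] [([278.3, 305.2, 29.7, 57.7], 0.7)]
now [ 0.5399 -0.1477  0.197 ] yaw 86.6 units [12.39  1.08 -0.13] turn -0.722
```

Emit:
carry_out([
  {"x": 0.95,"y": 0.08,"z": 0,"turn": 0},
  {"x": 0.95,"y": 0.08,"z": 0,"turn": 0},
  {"x": 0.95,"y": 0.08,"z": 0,"turn": 0},
  {"x": 0.95,"y": 0.08,"z": 0,"turn": 0},
  {"x": 0.95,"y": 0.08,"z": 0,"turn": 0},
  {"x": 0.95,"y": 0.08,"z": 0,"turn": 0},
  {"x": 0.95,"y": 0.08,"z": 0,"turn": 0},
  {"x": 0.95,"y": 0.08,"z": 0,"turn": 0},
], grip=60)

```text
t: 40.05
tool_pos: [0.5679, 0.04, 0.1966]
tool_rot: [2.288, 2.15, 0.001]
contact_force: [-0.1, 0.9, 0.3]
opening: 0.0601
grip_force: 0.0
```

Emit:
carry_out([
  {"x": 0.95,"y": 0.08,"z": 0,"turn": 0},
  {"x": 0.95,"y": 0.08,"z": 0,"turn": 0},
  {"x": 0.95,"y": 0.08,"z": 0,"turn": 0},
  {"x": 0.95,"y": 0.08,"z": 0,"turn": 0},
  {"x": 0.95,"y": 0.08,"z": 0,"turn": -0.14},
  {"x": 0,"y": 0,"z": 0,"turn": -0.145},
  {"x": 0,"y": 0,"z": 0,"turn": -0.145},
  {"x": 0,"y": 0,"z": 0,"turn": -0.145},
])

```text
t: 40.85
tool_pos: [0.5852, 0.1574, 0.1964]
tool_rot: [1.576, 2.717, 0.0]
contact_force: [-1.1, -0.4, -0.3]
opening: 0.0596
grip_force: 0.0
```

Emit:
carry_out([
  {"x": 0,"y": 0,"z": 0,"turn": -0.145},
  {"x": 0,"y": 0,"z": 0,"turn": 0},
  {"x": 0,"y": 0,"z": 0,"turn": 0},
  {"x": 0,"y": 0,"z": 0,"turn": 0},
  {"x": 0,"y": 0,"z": 0,"turn": 0},
  {"x": 0,"y": 0,"z": 0,"turn": 0},
  {"x": 0,"y": 0,"z": 0,"turn": 0},
  {"x": 0,"y": 0,"z": 0,"turn": 0},
])

```text
t: 41.65
tool_pos: [0.5843, 0.158, 0.1955]
tool_rot: [-1.383, -2.821, 0.0]
contact_force: [-0.0, -0.4, 0.1]
opening: 0.0602
grip_force: 0.0
```

```bash
python3 - <<'E'
from cad import *
o,im=marks("wrist",["bottle0"],.0175)
print([(d["rect"],d["confidence"]) for d in ctrl.look_for("wrist","bottle0")],o["tool_pos"])
cv2.imwrite("pics/w11.png",im[:,:,::-1])
E
```

```text
bottle0 [(0.8, [240, 125], [0.516, 0.187])]
[([289.4, 5.5, 59.6, 102.2], 0.96), ([214.1, 122.4, 45.3, 104.0], 0.94), ([192.5, 1.2, 59.8, 14.2], 0.57)] [0.58428687 0.15804017 0.19549941]
```

View pics/w11.png

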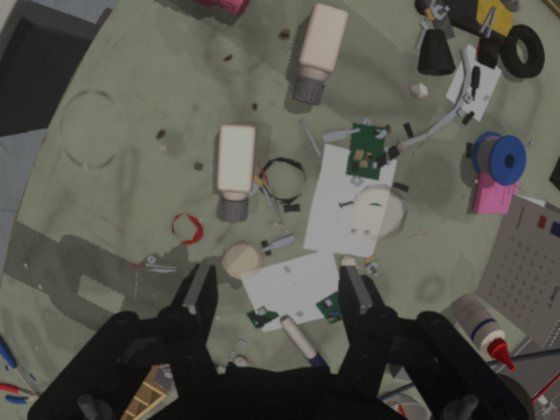

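Bottle C has been knocked aside. It now runs from base (237,124) to cap (233,221), and B from (330,5) to (307,103). That was my last picture view, so from here I rely on numbers.

```bash
python3 - <<'E'
from cad import *
o=ctrl.get_obs();print(o["q"].round(2))
for b,c in(((237.5,125),(233,221)),((330,6),(307,103))):
    B,C=pt("wrist",b,.0175,o),pt("wrist",c,.0175,o);d=(C-B);L=np.hypot(*d[:2]);yaw=np.degrees(np.arctan2(-d[1],-d[0]))
    print(B.round(3),C.round(3),L.round(4),yaw.round(1))
    go(*(C-d/L*.045)[:2],.15,yaw)
E
```

```text
[ 0.14  0.03  1.7   0.    1.42 -0.52]
[0.515 0.186 0.018] [0.57  0.102 0.018] 0.1001 123.3
now [0.5843 0.158  0.1956] yaw 127.8 units [ 0.38 -1.68  1.82] turn 0.077
[0.512 0.337 0.018] [0.555 0.244 0.018] 0.1028 115.1
now [0.5843 0.158  0.1956] yaw 127.8 units [5.19 1.59 1.82] turn 0.221
```

Emit:
carry_out([
  {"x": 0.1,"y": -0.42,"z": 0,"turn": 0},
  {"x": 0.1,"y": -0.42,"z": 0,"turn": 0},
  {"x": 0.1,"y": -0.42,"z": 0,"turn": 0},
  {"x": 0.08,"y": -0.42,"z": 0,"turn": 0},
  {"x": 0,"y": 0,"z": 0,"turn": 0.077},
  {"x": 0,"y": 0,"z": 0,"turn": 0},
  {"x": 0,"y": 0,"z": 0,"turn": 0},
  {"x": 0,"y": 0,"z": 0,"turn": 0},
])

```text
t: 42.6
tool_pos: [0.5453, 0.1397, 0.1957]
tool_rot: [1.489, 2.766, 0.0]
contact_force: [0.8, -0.5, -0.7]
opening: 0.0599
grip_force: 0.0
```

```bash
cat >> cad.py <<'E'
def lying():
    "nearest lying bottle, tool x already about along it: axis by PCA of the white body, length by rect"
    o=ctrl.get_obs();im=ctrl.get_image("wrist");R=Ro.from_rotvec(o["tool_rot"]).as_matrix()
    rs=[d["rect"] for d in ctrl.look_for("wrist","bottle0") if d["confidence"]>.4]
    r=min(rs,key=lambda r:abs(r[0]+r[2]/2-277)+abs(r[1]+r[3]/2-180));x,y,w,h=[int(round(v)) for v in r];print("rect",np.round(r))
    hsv=cv2.cvtColor(im[y:y+h,x:x+w],cv2.COLOR_RGB2HSV);m=(hsv[...,2]>150)&(hsv[...,1]<70)
    for f in(.15,.3,.45,.6): # body rows: mid column
        c=np.flatnonzero(m[int(h*f)]);print("row",int(h*f)+y,"cols",c.min()+x if len(c) else None,c.max()+x if len(c) else None)
    B,C=pt("wrist",(x+w/2,r[1]+3),.0175,o),pt("wrist",(x+w/2,r[1]+r[3]),.0175,o);d=C-B;L=np.hypot(*d[:2])
    print("B",B.round(4),"C",C.round(4),"L",L.round(4),"yaw",np.degrees(np.arctan2(-d[1],-d[0])).round(1))
    q=C+d/L*.003;go(*q[:2],.004,np.degrees(np.arctan2(-d[1],-d[0])))
E
python3 -c "from cad import *;lying()"
```

```text
rect [256. 132.  43. 102.]
row 147 cols 262 294
row 162 cols 262 294
row 177 cols 262 293
row 193 cols 262 293
B [0.5165 0.1857 0.0175] C [0.5742 0.0985 0.0175] L 0.1046 yaw 123.4
now [0.5453 0.1398 0.1955] yaw 123.4 units [-2.14  0.05  7.66] turn -0.001
```

Body columns are constant at 262–294, so the bottle is aligned. I'll repeat the same sequence.

Emit:
carry_out([
  {"x": -0.29,"y": 0,"z": 0.96,"turn": 0},
  {"x": -0.29,"y": 0,"z": 0.96,"turn": 0},
  {"x": -0.29,"y": 0,"z": 0.96,"turn": 0},
  {"x": -0.29,"y": 0,"z": 0.96,"turn": 0},
  {"x": -0.28,"y": 0.03,"z": 0.96,"turn": 0},
  {"x": -0.28,"y": 0,"z": 0.96,"turn": 0},
  {"x": -0.28,"y": 0,"z": 0.96,"turn": 0},
  {"x": 0,"y": 0,"z": 0.94,"turn": 0},
])

```text
t: 43.5
tool_pos: [0.5741, 0.0979, 0.0032]
tool_rot: [1.491, 2.765, 0.0]
contact_force: [0.5, -0.4, 0.9]
opening: 0.0601
grip_force: 0.0
```

Emit:
carry_out([
  {"x": 0,"y": 0,"z": 0,"turn": 0},
  {"x": 0,"y": 0,"z": 0,"turn": 0},
  {"x": 0,"y": 0,"z": 0,"turn": 0},
  {"x": 0,"y": 0,"z": 0,"turn": 0},
  {"x": 0,"y": 0,"z": 0,"turn": 0},
  {"x": 0,"y": 0,"z": 0,"turn": 0},
  {"x": 0,"y": 0,"z": 0,"turn": 0},
  {"x": 0,"y": 0,"z": 0,"turn": 0},
], grip=0, newtons=20)

```text
t: 44.3
tool_pos: [0.574, 0.0985, 0.0047]
tool_rot: [1.49, 2.764, 0.001]
contact_force: [1.2, -0.1, 1.8]
opening: 0.0258
grip_force: 19.9
```

Emit:
carry_out([
  {"x": 0.09,"y": 0,"z": -0.396,"turn": 0},
  {"x": 0.136,"y": 0,"z": -0.38,"turn": 0},
  {"x": 0.172,"y": 0,"z": -0.364,"turn": 0},
  {"x": 0.212,"y": 0,"z": -0.348,"turn": 0},
  {"x": 0.244,"y": 0,"z": -0.32,"turn": 0},
  {"x": 0.28,"y": 0,"z": -0.296,"turn": 0},
  {"x": 0,"y": 0,"z": 0,"turn": 0},
  {"x": 0,"y": 0,"z": 0,"turn": 0},
])

```text
t: 45.1
tool_pos: [0.5577, 0.1224, 0.0568]
tool_rot: [1.49, 2.766, 0.0]
contact_force: [-0.4, -0.2, -1.4]
opening: 0.0257
grip_force: 19.7
```

Emit:
carry_out([
  {"x": 0,"y": 0,"z": 0,"turn": 0},
  {"x": 0,"y": 0,"z": 0,"turn": 0},
  {"x": 0,"y": 0,"z": 0,"turn": 0},
  {"x": 0,"y": 0,"z": 0,"turn": 0},
  {"x": 0,"y": 0,"z": 0,"turn": 0},
  {"x": 0,"y": 0,"z": 0,"turn": 0},
  {"x": 0,"y": 0,"z": 0,"turn": 0},
  {"x": 0,"y": 0,"z": 0,"turn": 0},
], grip=27.2)

```text
t: 45.9
tool_pos: [0.5578, 0.1221, 0.0566]
tool_rot: [-1.491, -2.765, -0.0]
contact_force: [-0.3, 0.0, -0.5]
opening: 0.0275
grip_force: 6.4
```

Emit:
carry_out([
  {"x": 0,"y": 0,"z": 0,"turn": 0},
  {"x": 0,"y": 0,"z": 0,"turn": 0},
  {"x": 0,"y": 0,"z": 0,"turn": 0},
  {"x": 0,"y": 0,"z": 0,"turn": 0},
  {"x": 0,"y": 0,"z": 0,"turn": 0},
  {"x": 0,"y": 0,"z": 0,"turn": 0},
  {"x": 0,"y": 0,"z": 0,"turn": 0},
  {"x": 0,"y": 0,"z": 0,"turn": 0},
], grip=27.5)

```text
t: 46.7
tool_pos: [0.5578, 0.1221, 0.0566]
tool_rot: [-1.491, -2.765, 0.0]
contact_force: [-0.2, 0.5, -0.6]
opening: 0.0274
grip_force: 3.4
```

```bash
python3 -c "from cad import *;st();tilt()"
```

```text
46.75 [0.015 0.054 0.022] [-0.  -0.  -1.1] 0.0277 3.4
[(0.9, [233.0, 76.0, 85.0, 203.0]), (0.72, [362.0, 0.0, 74.0, 80.0])]
0 [68, 77] 0.054; 5 [67, 83] 0.045; 10 [69, 89] 0.037; 15 [72, 96] 0.03; 20 [76, 104] 0.022; 25 [82, 112] 0.015; 30 [88, 121] 0.009; 35 [95, 130] 0.002; 40 [102, 139] -0.003; 45 [111, 149] -0.008; 50 [119, 159] -0.013; 55 [128, 169] -0.017; 60 [137, 179] -0.02; 65 [147, 189] -0.022; 70 [157, 200] -0.024; 75 [167, 211] -0.025; 80 [177, 221] -0.025; 85 [188, 232] -0.025; 90 [198, 243] -0.024;
```

Emit:
carry_out([
  {"x": 0,"y": 0,"z": 0,"turn": 0},
  {"x": 0,"y": 0,"z": 0,"turn": 0},
  {"x": 0,"y": 0,"z": 0,"turn": 0},
  {"x": 0,"y": 0,"z": 0,"turn": 0},
  {"x": 0,"y": 0,"z": 0,"turn": 0},
  {"x": 0,"y": 0,"z": 0,"turn": 0},
  {"x": 0,"y": 0,"z": 0,"turn": 0},
  {"x": 0,"y": 0,"z": 0,"turn": 0},
], grip=27.57)

```text
t: 47.6
tool_pos: [0.5579, 0.1221, 0.0567]
tool_rot: [1.491, 2.765, 0.0]
contact_force: [0.4, -0.2, -0.4]
opening: 0.0276
grip_force: 2.7
```

```bash
python3 -c "from cad import *;st()"
```

```text
47.65 [-0.017  0.043  0.033] [ 0.  -0.  -0.9] 0.0279 2.7
[(0.74, [234.0, 75.0, 82.0, 204.0]), (0.68, [363.0, 0.0, 74.0, 80.0])]
```

```bash
python3 - <<'E'
from cad import *
fs=[]
for i in range(6): im=ctrl.get_image("wrist");fs.append(np.r_[ctrl.get_obs()["contact_force"],ctrl.get_obs()["wrist_torque"]])
print(np.mean(fs,0).round(3))
def wid(im,rows):
    g=cv2.cvtColor(im,cv2.COLOR_RGB2HSV);out=[]
    for r in rows:
        m=(g[r,:,1]<60)&(g[r,:,2]>90);c=275
        l=c
        while m[l]:l-=1
        k=c
        while m[k]:k+=1
        out.append((r,l,k,im[r,275].tolist()))
    return out
for x in wid(im,range(70,240,10)):print(x)
print("A:");A=cv2.imread("pics/w7.png")[:,:,::-1].copy()
for x in wid(A,range(70,240,20)):print(x)
E
```

```text
[-0.357  0.437 -0.544 -0.001  0.069  0.016]
(70, 9, 279, [95, 97, 90])
(80, 6, 347, [156, 141, 132])
(90, 22, 355, [162, 147, 137])
(100, -93, 466, [162, 147, 138])
(110, 239, 374, [162, 147, 137])
(120, 238, 377, [165, 151, 140])
(130, 238, 381, [171, 163, 152])
(140, 238, 380, [171, 163, 152])
(150, 237, 322, [171, 163, 153])
(160, 237, 318, [170, 164, 153])
(170, 237, 331, [171, 164, 154])
(180, 236, 316, [165, 150, 140])
(190, 237, 314, [155, 141, 131])
(200, 242, 311, [163, 148, 138])
(210, 242, 309, [160, 146, 136])
(220, 248, 314, [131, 119, 111])
(230, 274, 286, [91, 86, 85])
A:
(70, 141, 374, [106, 108, 94])
(90, 131, 371, [171, 155, 144])
(110, 236, 485, [172, 156, 146])
(130, 235, 480, [173, 157, 146])
(150, 231, 482, [178, 175, 163])
(170, 235, 476, [178, 176, 164])
(190, 235, 549, [177, 161, 150])
(210, 242, 491, [164, 148, 138])
(230, 249, 437, [110, 99, 93])
```

Emit:
carry_out([
  {"x": 0.308,"y": 0,"z": -0.26,"turn": 0},
  {"x": 0.332,"y": 0,"z": -0.232,"turn": 0},
  {"x": 0.356,"y": 0,"z": -0.192,"turn": 0},
  {"x": 0.372,"y": 0,"z": -0.156,"turn": 0},
  {"x": 0.388,"y": 0,"z": -0.116,"turn": 0},
  {"x": 0,"y": 0,"z": 0,"turn": 0},
  {"x": 0,"y": 0,"z": 0,"turn": 0},
  {"x": 0,"y": 0,"z": 0,"turn": 0},
])

```text
t: 48.8
tool_pos: [0.5345, 0.1592, 0.0818]
tool_rot: [1.489, 2.764, 0.002]
contact_force: [1.6, -2.1, 6.4]
opening: 0.0276
grip_force: 4.6
```

```bash
python3 -c "from cad import *;st();tilt()"
```

```text
48.85 [-0.245 -0.1    0.044] [ 0.6 -1.8  4.9] 0.0274 4.6
[(0.84, [204.0, 0.0, 67.0, 12.0]), (0.76, [349.0, 1.0, 77.0, 147.0]), (0.63, [240.0, 130.0, 68.0, 162.0])]
0 [68, 77] 0.079; 5 [67, 83] 0.07; 10 [69, 89] 0.062; 15 [72, 96] 0.055; 20 [76, 104] 0.047; 25 [82, 112] 0.04; 30 [88, 121] 0.034; 35 [95, 130] 0.027; 40 [102, 139] 0.022; 45 [111, 149] 0.017; 50 [119, 158] 0.012; 55 [128, 169] 0.008; 60 [137, 179] 0.005; 65 [147, 189] 0.003; 70 [157, 200] 0.001; 75 [167, 210] 0.0; 80 [177, 221] -0.0; 85 [187, 232] 0.0; 90 [198, 243] 0.001;
```

Emit:
carry_out([
  {"x": 0.396,"y": 0,"z": -0.12,"turn": 0},
  {"x": 0.404,"y": 0,"z": -0.04,"turn": 0},
  {"x": 0.404,"y": 0,"z": 0.0,"turn": 0},
  {"x": 0.4,"y": 0,"z": 0.05,"turn": 0},
  {"x": 0,"y": 0,"z": 0,"turn": 0},
  {"x": 0,"y": 0,"z": 0,"turn": 0},
  {"x": 0,"y": 0,"z": 0,"turn": 0},
  {"x": 0,"y": 0,"z": 0,"turn": 0},
])

```text
t: 49.7
tool_pos: [0.5114, 0.1923, 0.0832]
tool_rot: [-1.491, -2.765, 0.001]
contact_force: [-1.8, 0.2, 5.7]
opening: 0.0276
grip_force: 5.3
```

```bash
python3 -c "from cad import *;st();tilt()"
```

```text
49.75 [-0.036  0.364  0.024] [-2.2 -0.3  4.5] 0.0277 5.3
[(0.96, [122.0, 1.0, 162.0, 74.0]), (0.67, [348.0, 55.0, 81.0, 155.0]), (0.6, [243.0, 176.0, 66.0, 123.0])]
0 [68, 77] 0.08; 5 [67, 83] 0.072; 10 [69, 89] 0.064; 15 [72, 96] 0.056; 20 [76, 104] 0.049; 25 [82, 112] 0.042; 30 [88, 121] 0.035; 35 [95, 130] 0.029; 40 [102, 139] 0.023; 45 [111, 149] 0.018; 50 [119, 159] 0.014; 55 [128, 169] 0.01; 60 [137, 179] 0.007; 65 [147, 189] 0.004; 70 [157, 200] 0.002; 75 [167, 211] 0.001; 80 [177, 221] 0.001; 85 [188, 232] 0.002; 90 [198, 243] 0.003;
```

Emit:
carry_out([
  {"x": 0.1,"y": 0,"z": 0,"turn": 0},
  {"x": 0.1,"y": 0,"z": 0,"turn": 0},
  {"x": 0.1,"y": 0,"z": 0,"turn": 0},
  {"x": 0,"y": 0,"z": 0,"turn": 0},
  {"x": 0,"y": 0,"z": 0,"turn": 0},
  {"x": 0,"y": 0,"z": 0,"turn": 0},
  {"x": 0,"y": 0,"z": 0,"turn": 0},
  {"x": 0,"y": 0,"z": 0,"turn": 0},
])

```text
t: 50.6
tool_pos: [0.5075, 0.1985, 0.0831]
tool_rot: [-1.491, -2.765, 0.0]
contact_force: [0.4, -0.9, 0.7]
opening: 0.0272
grip_force: 5.2
```

```bash
python3 -c "from cad import *;st()"
```

```text
50.65 [-0.139  0.117 -0.005] [-0.4 -0.5 -0.9] 0.0278 5.1
[(0.82, [122.0, 0.0, 159.0, 80.0]), (0.75, [242.0, 186.0, 70.0, 112.0]), (0.55, [348.0, 64.0, 82.0, 155.0])]
```

Upright now, matching bottle A's signature. I'll re-grip centred on the cap.

Emit:
carry_out([
  {"x": 0,"y": 0,"z": 0,"turn": 0},
  {"x": 0,"y": 0,"z": 0,"turn": 0},
  {"x": 0,"y": 0,"z": 0,"turn": 0},
  {"x": 0.08,"y": 0,"z": 0.13,"turn": 0},
  {"x": 0.08,"y": 0,"z": 0.12,"turn": 0},
  {"x": 0.08,"y": 0,"z": 0.12,"turn": 0},
  {"x": 0.08,"y": 0,"z": 0.12,"turn": 0},
  {"x": 0,"y": 0,"z": 0,"turn": 0},
], grip=40)

```text
t: 51.5
tool_pos: [0.5024, 0.2054, 0.0702]
tool_rot: [-1.49, -2.765, 0.001]
contact_force: [-1.0, 0.3, -0.3]
opening: 0.04
grip_force: 0.0
```

Emit:
carry_out([
  {"x": 0,"y": 0,"z": 0,"turn": 0},
  {"x": 0,"y": 0,"z": 0,"turn": 0},
  {"x": 0,"y": 0,"z": 0,"turn": 0},
  {"x": 0,"y": 0,"z": 0,"turn": 0},
  {"x": 0,"y": 0,"z": 0,"turn": 0},
  {"x": 0,"y": 0,"z": -0.2,"turn": 0},
  {"x": 0,"y": 0,"z": -0.4,"turn": 0},
  {"x": 0,"y": 0,"z": -0.6,"turn": 0},
], grip=0, newtons=50)

```text
t: 52.3
tool_pos: [0.5026, 0.2051, 0.1013]
tool_rot: [-1.49, -2.764, 0.002]
contact_force: [0.5, 0.3, -0.8]
opening: 0.0263
grip_force: 49.2
```

Emit:
carry_out([
  {"x": 0,"y": 0,"z": -0.6,"turn": 0.13},
  {"x": 0,"y": 0,"z": -0.6,"turn": 0.13},
  {"x": 0,"y": 0,"z": -0.6,"turn": 0.13},
  {"x": 0,"y": 0,"z": -0.6,"turn": 0.13},
  {"x": 0,"y": 0,"z": -0.4,"turn": 0.122},
  {"x": 0,"y": 0,"z": -0.2,"turn": 0},
  {"x": 0,"y": 0,"z": 0,"turn": 0},
  {"x": 0,"y": 0,"z": 0,"turn": 0},
])

```text
t: 53.1
tool_pos: [0.503, 0.2052, 0.1761]
tool_rot: [-2.285, -2.156, 0.0]
contact_force: [0.1, 0.3, -1.7]
opening: 0.0263
grip_force: 49.2
```

```bash
cat >> cad.py <<'E'
def held(g=.0705):
    "where the held bottle's base is, in the tool frame"
    o=ctrl.get_obs();im=ctrl.get_image("wrist");R=Ro.from_rotvec(o["tool_rot"]).as_matrix()
    for d in ctrl.mark_of("wrist","bottle0"):
        v=R.T@(pt("wrist",d["pixel"],o["tool_pos"][2]-g,o)-o["tool_pos"])
        if np.hypot(*v[:2])<.04: print("base in tool",v.round(4),d["confidence"])
    for d in ctrl.look_for("wrist","bottle0"):
        r=d["rect"]
        if abs(r[0]+r[2]/2-277)<25: print("rect",np.round(r))
    for x in(-.004,0,.004,.008): print(x,"top row",wpx(o["tool_pos"]+R@[x+.0175,0,g],o)[1].round(),"captop rows",[wpx(o["tool_pos"]+R@[x+s*.014,0,g-.098],o)[1].round() for s in(1,-1)])
PIV[1]+=.0035
E
python3 - <<'E'
from cad import *
st();held();go(*c2w(-67,-45,-3.5),.176,86.5)
E
```

```text
53.15 [ 0.014 -0.005  0.029] [-0.5 -0.6 -0.7] 0.0263 49.2
[(0.78, [110.0, 99.0, 106.0, 59.0]), (0.76, [243.0, 205.0, 68.0, 128.0]), (0.57, [265.0, 49.0, 74.0, 111.0])]
base in tool [-0.0005 -0.0006  0.0705] 0.87
rect [242. 204.  71. 130.]
-0.004 top row 209.0 captop rows [np.float64(290.0), np.float64(341.0)]
0 top row 203.0 captop rows [np.float64(282.0), np.float64(335.0)]
0.004 top row 198.0 captop rows [np.float64(274.0), np.float64(328.0)]
0.008 top row 192.0 captop rows [np.float64(265.0), np.float64(321.0)]
now [0.5028 0.2051 0.1754] yaw 86.6 units [-15.58   3.01  -0.02] turn 0.002
```

Emit:
carry_out([
  {"x": -0.97,"y": 0.188,"z": 0,"turn": 0},
  {"x": -0.97,"y": 0.188,"z": 0,"turn": 0},
  {"x": -0.97,"y": 0.188,"z": 0,"turn": 0},
  {"x": -0.97,"y": 0.188,"z": 0,"turn": 0},
  {"x": -0.97,"y": 0.188,"z": 0,"turn": 0},
  {"x": -0.97,"y": 0.188,"z": 0,"turn": 0},
  {"x": -0.97,"y": 0.188,"z": 0,"turn": 0},
  {"x": -0.97,"y": 0.188,"z": 0,"turn": 0},
])

```text
t: 54.15
tool_pos: [0.5289, 0.0083, 0.1757]
tool_rot: [-2.286, -2.154, 0.0]
contact_force: [-0.3, 0.4, -1.3]
opening: 0.0263
grip_force: 49.2
```

Emit:
carry_out([
  {"x": -0.97,"y": 0.188,"z": 0,"turn": 0},
  {"x": -0.97,"y": 0.188,"z": 0,"turn": 0},
  {"x": -0.97,"y": 0.188,"z": 0,"turn": 0},
  {"x": -0.97,"y": 0.188,"z": 0,"turn": 0},
  {"x": 0,"y": 0,"z": 0,"turn": 0},
  {"x": 0,"y": 0,"z": 0,"turn": 0},
  {"x": 0,"y": 0,"z": 0,"turn": 0},
  {"x": 0,"y": 0,"z": 0,"turn": 0},
])

```text
t: 54.95
tool_pos: [0.5419, -0.0877, 0.1759]
tool_rot: [-2.285, -2.155, 0.0]
contact_force: [0.3, -0.5, -0.6]
opening: 0.0262
grip_force: 49.2
```

```bash
cat >> cad.py <<'E'
def pockets(yaw=-3.5):
    o=ctrl.get_obs();ctrl.get_image("wrist");G=[[x,y] for x in(-67,-15) for y in(-149,-97,-45)];W=np.array([c2w(*g,yaw) for g in G])
    for d in ctrl.mark_of("wrist","pocket0"):
        p=pt("wrist",d["pixel"],.006,o)[:2];i=np.argmin(np.hypot(*(W-p).T));print("pocket",i,((p-W[i])*1000).round(1),round(d["confidence"],2))
E
python3 - <<'E'
from cad import *
pockets();held();go(*c2w(-67,-45,-3.5),.076,86.5)
E
```

```text
pocket 0 [1.8 4.7] 0.95
pocket 5 [ 3.4 -3. ] 0.78
pocket 1 [1.8 5. ] 0.62
base in tool [ 0.0002 -0.0024  0.0705] 0.75
rect [242. 206.  72. 129.]
rect [283. 358.  23.   9.]
-0.004 top row 209.0 captop rows [np.float64(290.0), np.float64(341.0)]
0 top row 203.0 captop rows [np.float64(282.0), np.float64(335.0)]
0.004 top row 198.0 captop rows [np.float64(274.0), np.float64(328.0)]
0.008 top row 192.0 captop rows [np.float64(265.0), np.float64(321.0)]
now [ 0.542  -0.0882  0.1761] yaw 86.6 units [-3.96  0.74  4.01] turn 0.002
```

Emit:
carry_out([
  {"x": -0.8,"y": 0.155,"z": 0.3,"turn": 0},
  {"x": -0.8,"y": 0.155,"z": 0.3,"turn": 0},
  {"x": -0.8,"y": 0.155,"z": 0.3,"turn": 0},
  {"x": -0.8,"y": 0.155,"z": 0.3,"turn": 0},
  {"x": -0.75,"y": 0.155,"z": 0.3,"turn": 0},
  {"x": 0,"y": 0,"z": 0.3,"turn": 0},
  {"x": 0,"y": 0,"z": 0,"turn": 0},
  {"x": 0,"y": 0,"z": 0,"turn": 0},
])

```text
t: 56.0
tool_pos: [0.5552, -0.1876, 0.1307]
tool_rot: [-2.286, -2.154, 0.0]
contact_force: [0.2, 0.2, -1.3]
opening: 0.0264
grip_force: 49.3
```

```bash
cat >> cad.py <<'E'
def edges(pts):
    "overlay check: bright top edges of walls near a projected top-edge point; prints grey profile along tool x/y"
    o=ctrl.get_obs();im=ctrl.get_image("wrist").astype(int)
    for n,(x,y,z),ax in pts:
        dl=np.arange(-12,13,1.);P=[wpx([*c2w(x+(s if ax=="x" else 0),y+(s if ax=="y" else 0),-3.5),z],o) for s in dl]
        print(n,[int(im[int(round(p[1])),int(round(p[0]))].sum()//3) if 0<=p[1]<420 and 0<=p[0]<560 else -1 for p in P])
E
python3 - <<'E'
from cad import *
edges([("part y-71 at x-15",(-15,-71,.046),"y"),("wall y-19 at x-15",(-15,-19,.05),"y"),("wall y-19 at x-67",(-67,-19,.05),"y"),("wall x-93 at y-40",(-93,-30,.05),"x"),("mid x-41",(-41,-30,.046),"x"),("wall x11",(11,-45,.05),"x")])
held();go(*c2w(-67,-45,-3.5),.076,86.5)
E
```

```text
part y-71 at x-15 [146, 146, 146, 146, 146, 146, 146, 139, 119, 106, 112, 135, 143, 143, 142, 132, 108, 90, 87, 87, 88, 88, 89, 90, 90]
wall y-19 at x-15 [138, 118, 104, 103, 104, 104, 102, 102, 102, 102, 107, 132, 133, 133, 132, 122, 98, 86, 95, 96, 76, 74, 75, 75, 80]
wall y-19 at x-67 [122, 120, 108, 110, 110, 110, 111, 110, 108, 106, 103, 116, 127, 130, 132, 112, 94, 86, 87, 89, 88, 89, 88, 91, 90]
wall x-93 at y-40 [100, 101, 100, 99, 99, 97, 97, 96, 95, 97, 114, 133, 140, 140, 139, 116, 77, 58, 58, 61, 73, 87, 87, 89, 89]
mid x-41 [99, 99, 98, 98, 97, 97, 89, 72, 59, 63, 92, 138, 141, 142, 143, 137, 102, 96, 96, 96, 97, 97, 107, 114, 114]
wall x11 [59, 60, 61, 62, 63, 63, 62, 62, 64, 79, 108, 144, 145, 145, 143, 103, 96, 104, 110, 111, 120, 120, 121, 121, 120]
base in tool [ 0.0015 -0.0012  0.0705] 0.56
rect [258. 327.  39.  44.]
rect [243. 208.  70. 126.]
-0.004 top row 209.0 captop rows [np.float64(290.0), np.float64(341.0)]
0 top row 203.0 captop rows [np.float64(282.0), np.float64(335.0)]
0.004 top row 198.0 captop rows [np.float64(274.0), np.float64(328.0)]
0.008 top row 192.0 captop rows [np.float64(265.0), np.float64(321.0)]
now [ 0.5557 -0.1879  0.1317] yaw 86.6 units [-0.01 -0.04  2.23] turn 0.002
```

The wall tops line up with the model to within 1 mm, so I can lower it.

Emit:
carry_out([
  {"x": 0.04,"y": 0,"z": 0.3,"turn": 0},
  {"x": 0,"y": 0,"z": 0.3,"turn": 0},
  {"x": 0,"y": 0,"z": 0.3,"turn": 0},
  {"x": 0,"y": 0,"z": 0.3,"turn": 0},
  {"x": 0,"y": 0,"z": 0.3,"turn": 0},
  {"x": 0,"y": 0,"z": 0.3,"turn": 0},
  {"x": 0,"y": 0,"z": 0.2,"turn": 0},
  {"x": 0,"y": 0,"z": 0,"turn": 0},
])

```text
t: 57.0
tool_pos: [0.5548, -0.187, 0.0798]
tool_rot: [-2.286, -2.153, 0.001]
contact_force: [0.1, 0.6, -0.9]
opening: 0.0264
grip_force: 49.3
```

Emit:
carry_out([
  {"x": 0,"y": 0,"z": 0.1,"turn": 0},
  {"x": 0,"y": 0,"z": 0.08,"turn": 0},
  {"x": 0,"y": 0,"z": 0.04,"turn": 0},
  {"x": 0,"y": 0,"z": 0,"turn": 0},
  {"x": 0,"y": 0,"z": 0,"turn": 0},
  {"x": 0,"y": 0,"z": 0,"turn": 0},
  {"x": 0,"y": 0,"z": 0,"turn": 0},
  {"x": 0,"y": 0,"z": 0,"turn": 0},
])

```text
t: 57.8
tool_pos: [0.556, -0.1877, 0.077]
tool_rot: [2.286, 2.153, 0.0]
contact_force: [-3.0, 1.0, 5.0]
opening: 0.0263
grip_force: 49.8
```

Emit:
carry_out([
  {"x": 0,"y": 0,"z": 0,"turn": 0},
  {"x": 0,"y": 0,"z": 0,"turn": 0},
  {"x": 0,"y": 0,"z": 0,"turn": 0},
  {"x": 0,"y": 0,"z": 0,"turn": 0},
  {"x": 0,"y": 0,"z": -0.2,"turn": 0},
  {"x": 0,"y": 0,"z": -0.6,"turn": 0},
  {"x": 0,"y": 0,"z": -1,"turn": 0},
  {"x": 0,"y": 0,"z": -1,"turn": 0},
], grip=40)

```text
t: 58.6
tool_pos: [0.5555, -0.1874, 0.1473]
tool_rot: [2.287, 2.154, 0.0]
contact_force: [0.3, -0.6, -0.1]
opening: 0.0401
grip_force: 0.0
```

Emit:
carry_out([
  {"x": 0,"y": 0,"z": -1,"turn": 0},
  {"x": 0,"y": 0,"z": -0.9,"turn": 0},
  {"x": 1,"y": 0,"z": 0,"turn": 0},
  {"x": 1,"y": 0,"z": 0,"turn": 0},
  {"x": 1,"y": 0,"z": 0,"turn": 0},
  {"x": 1,"y": 0,"z": 0,"turn": 0},
  {"x": 1,"y": 0,"z": 0,"turn": 0},
  {"x": 1,"y": 0,"z": 0,"turn": 0},
])

```text
t: 59.4
tool_pos: [0.5648, -0.0367, 0.1948]
tool_rot: [2.286, 2.153, 0.002]
contact_force: [0.9, 1.0, 0.1]
opening: 0.0396
grip_force: 0.0
```

```bash
python3 - <<'E'
from cad import *
marks("wrist",["bottle0"],.0175);go(.533,.285,.195,114.5)
E
```

```text
bottle0 [(0.75, [276, 306], [0.556, -0.179]), (0.31, [276, 312], [0.555, -0.187])]
now [ 0.5648 -0.0354  0.1946] yaw 86.8 units [ 1.272e+01 -2.000e+00 -1.000e-02] turn -0.484
```

Emit:
carry_out([
  {"x": 0.98,"y": -0.154,"z": 0,"turn": 0},
  {"x": 0.98,"y": -0.154,"z": 0,"turn": 0},
  {"x": 0.98,"y": -0.154,"z": 0,"turn": 0},
  {"x": 0.98,"y": -0.154,"z": 0,"turn": 0},
  {"x": 0.98,"y": -0.154,"z": 0,"turn": 0},
  {"x": 0.98,"y": -0.154,"z": 0,"turn": 0},
  {"x": 0.98,"y": -0.154,"z": 0,"turn": 0},
  {"x": 0.98,"y": -0.154,"z": 0,"turn": 0},
], grip=60)

```text
t: 60.3
tool_pos: [0.5459, 0.16, 0.1943]
tool_rot: [2.287, 2.152, 0.001]
contact_force: [0.7, 0.1, -0.1]
opening: 0.0599
grip_force: 0.0
```

Emit:
carry_out([
  {"x": 0.98,"y": -0.154,"z": 0,"turn": 0},
  {"x": 0.98,"y": -0.154,"z": 0,"turn": 0},
  {"x": 0.98,"y": -0.154,"z": 0,"turn": 0},
  {"x": 0.98,"y": -0.154,"z": 0,"turn": 0},
  {"x": 0.96,"y": -0.154,"z": 0,"turn": -0.12},
  {"x": 0,"y": 0,"z": 0,"turn": -0.12},
  {"x": 0,"y": 0,"z": 0,"turn": -0.12},
  {"x": 0,"y": 0,"z": 0,"turn": -0.124},
])

```text
t: 61.1
tool_pos: [0.5342, 0.2824, 0.1941]
tool_rot: [1.697, 2.642, 0.001]
contact_force: [-0.0, -0.6, -0.5]
opening: 0.06
grip_force: 0.0
```

Emit:
carry_out([
  {"x": 0,"y": 0,"z": 0,"turn": 0},
  {"x": 0,"y": 0,"z": 0,"turn": 0},
  {"x": 0,"y": 0,"z": 0,"turn": 0},
  {"x": 0,"y": 0,"z": 0,"turn": 0},
  {"x": 0,"y": 0,"z": 0,"turn": 0},
  {"x": 0,"y": 0,"z": 0,"turn": 0},
  {"x": 0,"y": 0,"z": 0,"turn": 0},
  {"x": 0,"y": 0,"z": 0,"turn": 0},
])

```text
t: 61.9
tool_pos: [0.5336, 0.2828, 0.193]
tool_rot: [-1.704, -2.639, 0.0]
contact_force: [-0.4, 0.4, -0.0]
opening: 0.0599
grip_force: 0.0
```

```bash
python3 - <<'E'
from cad import *
lying();marks("wrist",["bottle0"],.0175)
E
```

```text
rect [259. 134.  41. 107.]
row 150 cols 263 296
row 166 cols 263 296
row 182 cols 263 295
row 198 cols 263 295
B [0.5147 0.3325 0.0175] C [0.56   0.2327 0.0175] L 0.1096 yaw 114.4
now [0.5336 0.2828 0.193 ] yaw 114.3 units [-2.38  0.14  7.56] turn -0.002
bottle0 [(0.87, [113, 132], [0.35, 0.271]), (0.72, [281, 136], [0.516, 0.334])]
```

```bash
python3 - <<'E'
from cad import *
o=ctrl.get_obs();im=ctrl.get_image("wrist");print([(r,int(im[r,272:288].mean())) for r in range(126,262,4)])
R=Ro.from_rotvec(o["tool_rot"]).as_matrix()
print([(x,wpx(o["tool_pos"]*[1,1,0]+[0,0,.0175]+R@[x,0,0],o)[1].round()) for x in(.06,.056,.052,.048,-.04,-.044,-.048,-.052)])
E
```

```text
[(126, 105), (130, 104), (134, 101), (138, 149), (142, 163), (146, 163), (150, 173), (154, 176), (158, 175), (162, 175), (166, 176), (170, 175), (174, 176), (178, 175), (182, 175), (186, 175), (190, 175), (194, 175), (198, 175), (202, 148), (206, 153), (210, 141), (214, 85), (218, 92), (222, 90), (226, 88), (230, 89), (234, 108), (238, 114), (242, 104), (246, 109), (250, 111), (254, 112), (258, 112)]
[(0.06, np.float64(129.0)), (0.056, np.float64(134.0)), (0.052, np.float64(138.0)), (0.048, np.float64(142.0)), (-0.04, np.float64(226.0)), (-0.044, np.float64(230.0)), (-0.048, np.float64(233.0)), (-0.052, np.float64(237.0))]
```

Emit:
carry_out([
  {"x": -0.28,"y": 0.1,"z": 0.95,"turn": 0},
  {"x": -0.28,"y": 0,"z": 0.95,"turn": 0},
  {"x": -0.28,"y": 0,"z": 0.95,"turn": 0},
  {"x": -0.27,"y": 0,"z": 0.95,"turn": 0},
  {"x": -0.27,"y": 0,"z": 0.94,"turn": 0},
  {"x": -0.27,"y": 0,"z": 0.94,"turn": 0},
  {"x": -0.27,"y": 0,"z": 0.94,"turn": 0},
  {"x": 0,"y": 0,"z": 0.94,"turn": 0},
])

```text
t: 62.95
tool_pos: [0.5561, 0.2395, 0.0033]
tool_rot: [1.705, 2.638, 0.0]
contact_force: [-0.0, 0.3, 0.3]
opening: 0.06
grip_force: 0.0
```

Emit:
carry_out([
  {"x": 0,"y": 0,"z": 0,"turn": 0},
  {"x": 0,"y": 0,"z": 0,"turn": 0},
  {"x": 0,"y": 0,"z": 0,"turn": 0},
  {"x": 0,"y": 0,"z": 0,"turn": 0},
  {"x": 0,"y": 0,"z": 0,"turn": 0},
  {"x": 0,"y": 0,"z": 0,"turn": 0},
  {"x": 0,"y": 0,"z": 0,"turn": 0},
  {"x": 0,"y": 0,"z": 0,"turn": 0},
], grip=0, newtons=20)

```text
t: 63.75
tool_pos: [0.5562, 0.2402, 0.0047]
tool_rot: [1.704, 2.638, 0.002]
contact_force: [1.3, 0.4, 1.6]
opening: 0.0267
grip_force: 19.9
```

Emit:
carry_out([
  {"x": 0.09,"y": 0,"z": -0.396,"turn": 0},
  {"x": 0.136,"y": 0,"z": -0.38,"turn": 0},
  {"x": 0.172,"y": 0,"z": -0.364,"turn": 0},
  {"x": 0.212,"y": 0,"z": -0.348,"turn": 0},
  {"x": 0.244,"y": 0,"z": -0.32,"turn": 0},
  {"x": 0.28,"y": 0,"z": -0.296,"turn": 0},
  {"x": 0,"y": 0,"z": 0,"turn": 0},
  {"x": 0,"y": 0,"z": 0,"turn": 0},
])

```text
t: 64.55
tool_pos: [0.5438, 0.2662, 0.0568]
tool_rot: [1.703, 2.639, 0.0]
contact_force: [0.4, -0.3, -1.2]
opening: 0.027
grip_force: 19.8
```

Emit:
carry_out([
  {"x": 0,"y": 0,"z": 0,"turn": 0},
  {"x": 0,"y": 0,"z": 0,"turn": 0},
  {"x": 0,"y": 0,"z": 0,"turn": 0},
  {"x": 0,"y": 0,"z": 0,"turn": 0},
  {"x": 0,"y": 0,"z": 0,"turn": 0},
  {"x": 0,"y": 0,"z": 0,"turn": 0},
  {"x": 0,"y": 0,"z": 0,"turn": 0},
  {"x": 0,"y": 0,"z": 0,"turn": 0},
], grip=27.2)

```text
t: 65.35
tool_pos: [0.5439, 0.266, 0.0567]
tool_rot: [1.704, 2.639, 0.0]
contact_force: [-0.0, 0.6, -0.3]
opening: 0.027
grip_force: 10.2
```

Emit:
carry_out([
  {"x": 0,"y": 0,"z": 0,"turn": 0},
  {"x": 0,"y": 0,"z": 0,"turn": 0},
  {"x": 0,"y": 0,"z": 0,"turn": 0},
  {"x": 0,"y": 0,"z": 0,"turn": 0},
  {"x": 0,"y": 0,"z": 0,"turn": 0},
  {"x": 0,"y": 0,"z": 0,"turn": 0},
  {"x": 0,"y": 0,"z": 0,"turn": 0},
  {"x": 0,"y": 0,"z": 0,"turn": 0},
], grip=27.5)

```text
t: 66.15
tool_pos: [0.544, 0.2659, 0.0567]
tool_rot: [-1.704, -2.639, -0.0]
contact_force: [-0.5, 0.1, -0.6]
opening: 0.0275
grip_force: 5.6
```

```bash
python3 -c "
from cad import *
st();f=[]
for i in range(5): ctrl.get_image('wrist');f.append(ctrl.get_obs()['contact_force'])
print(np.mean(f,0))"
```

```text
66.2 [ 0.004  0.1   -0.005] [-0.1  0.6  0.2] 0.0275 5.6
[(0.97, [238.0, 87.0, 77.0, 200.0]), (0.62, [8.0, 97.0, 141.0, 76.0])]
[-0.42355252  0.25486025 -0.45307053]
```

Row 87, so the base is on the bench. I'll finish the arc.

Emit:
carry_out([
  {"x": 0.308,"y": 0,"z": -0.26,"turn": 0},
  {"x": 0.332,"y": 0,"z": -0.232,"turn": 0},
  {"x": 0.356,"y": 0,"z": -0.192,"turn": 0},
  {"x": 0.372,"y": 0,"z": -0.156,"turn": 0},
  {"x": 0.388,"y": 0,"z": -0.116,"turn": 0},
  {"x": 0,"y": 0,"z": 0,"turn": 0},
  {"x": 0,"y": 0,"z": 0,"turn": 0},
  {"x": 0,"y": 0,"z": 0,"turn": 0},
])

```text
t: 67.3
tool_pos: [0.5265, 0.3059, 0.0812]
tool_rot: [1.704, 2.638, 0.001]
contact_force: [-0.1, -1.7, 3.5]
opening: 0.0278
grip_force: 7.3
```

Emit:
carry_out([
  {"x": 0.396,"y": 0,"z": -0.12,"turn": 0},
  {"x": 0.404,"y": 0,"z": -0.04,"turn": 0},
  {"x": 0.404,"y": 0,"z": 0.0,"turn": 0},
  {"x": 0.4,"y": 0,"z": 0.05,"turn": 0},
  {"x": 0,"y": 0,"z": 0,"turn": 0},
  {"x": 0,"y": 0,"z": 0,"turn": 0},
  {"x": 0,"y": 0,"z": 0,"turn": 0},
  {"x": 0,"y": 0,"z": 0,"turn": 0},
])

```text
t: 68.1
tool_pos: [0.5095, 0.3423, 0.0834]
tool_rot: [-1.705, -2.639, -0.0]
contact_force: [-0.4, -0.3, 3.2]
opening: 0.0276
grip_force: 7.9
```

```bash
python3 -c "from cad import *;st()"
```

```text
68.15 [-0.068  0.147  0.058] [-0.6  0.6  3.2] 0.0276 7.9
[(0.97, [49.0, 201.0, 124.0, 73.0]), (0.64, [240.0, 159.0, 70.0, 143.0])]
```

Emit:
carry_out([
  {"x": 0.1,"y": 0,"z": 0,"turn": 0},
  {"x": 0.1,"y": 0,"z": 0,"turn": 0},
  {"x": 0.1,"y": 0,"z": 0,"turn": 0},
  {"x": 0.1,"y": 0,"z": 0,"turn": 0},
  {"x": 0,"y": 0,"z": 0,"turn": 0},
  {"x": 0,"y": 0,"z": 0,"turn": 0},
  {"x": 0,"y": 0,"z": 0,"turn": 0},
  {"x": 0,"y": 0,"z": 0,"turn": 0},
], grip=27.6)

```text
t: 69.0
tool_pos: [0.5053, 0.3516, 0.0833]
tool_rot: [-1.704, -2.639, -0.0]
contact_force: [-1.2, -0.1, 4.0]
opening: 0.0278
grip_force: 6.4
```

```bash
python3 -c "from cad import *;st()"
```

```text
69.05 [-0.066  0.226  0.056] [-1.  -0.2  4.1] 0.0274 6.4
[(0.92, [50.0, 214.0, 125.0, 70.0]), (0.79, [243.0, 172.0, 65.0, 130.0])]
```

Progressing (row 159→172; upright is about 186–190). A bit more.

Emit:
carry_out([
  {"x": 0.1,"y": 0,"z": 0,"turn": 0},
  {"x": 0.1,"y": 0,"z": 0,"turn": 0},
  {"x": 0.1,"y": 0,"z": 0,"turn": 0},
  {"x": 0.1,"y": 0,"z": 0,"turn": 0},
  {"x": 0,"y": 0,"z": 0,"turn": 0},
  {"x": 0,"y": 0,"z": 0,"turn": 0},
  {"x": 0,"y": 0,"z": 0,"turn": 0},
  {"x": 0,"y": 0,"z": 0,"turn": 0},
])

```text
t: 69.9
tool_pos: [0.501, 0.3606, 0.083]
tool_rot: [-1.704, -2.639, 0.001]
contact_force: [-0.2, -0.5, -0.8]
opening: 0.028
grip_force: 6.1
```

```bash
python3 -c "from cad import *;st()"
```

```text
69.95 [ 0.056 -0.001 -0.01 ] [-0.3  0.3 -1.4] 0.0278 6.1
[(0.66, [243.0, 183.0, 68.0, 114.0]), (0.62, [57.0, 222.0, 119.0, 75.0])]
```

Emit:
carry_out([
  {"x": 0,"y": 0,"z": 0,"turn": 0},
  {"x": 0,"y": 0,"z": 0,"turn": 0},
  {"x": 0,"y": 0,"z": 0,"turn": 0},
  {"x": 0.08,"y": 0,"z": 0.13,"turn": 0},
  {"x": 0.08,"y": 0,"z": 0.12,"turn": 0},
  {"x": 0.08,"y": 0,"z": 0.12,"turn": 0},
  {"x": 0.08,"y": 0,"z": 0.12,"turn": 0},
  {"x": 0,"y": 0,"z": 0,"turn": 0},
], grip=40)

```text
t: 70.8
tool_pos: [0.4973, 0.3681, 0.0702]
tool_rot: [-1.703, -2.639, 0.002]
contact_force: [-0.2, 0.2, 0.5]
opening: 0.0403
grip_force: 0.0
```

Emit:
carry_out([
  {"x": 0,"y": 0,"z": 0,"turn": 0},
  {"x": 0,"y": 0,"z": 0,"turn": 0},
  {"x": 0,"y": 0,"z": 0,"turn": 0},
  {"x": 0,"y": 0,"z": 0,"turn": 0},
  {"x": 0,"y": 0,"z": 0,"turn": 0},
  {"x": 0,"y": 0,"z": -0.2,"turn": 0},
  {"x": 0,"y": 0,"z": -0.4,"turn": 0},
  {"x": 0,"y": 0,"z": -0.6,"turn": 0},
], grip=0, newtons=50)

```text
t: 71.6
tool_pos: [0.4974, 0.3677, 0.1013]
tool_rot: [-1.704, -2.639, 0.002]
contact_force: [1.3, -0.2, -1.9]
opening: 0.0266
grip_force: 49.2
```

Emit:
carry_out([
  {"x": 0,"y": 0,"z": -0.8,"turn": 0.12},
  {"x": 0,"y": 0,"z": -0.8,"turn": 0.12},
  {"x": 0,"y": 0,"z": -0.8,"turn": 0.12},
  {"x": 0,"y": 0,"z": -0.6,"turn": 0.125},
  {"x": 0,"y": 0,"z": -0.4,"turn": 0},
  {"x": 0,"y": 0,"z": -0.2,"turn": 0},
  {"x": 0,"y": 0,"z": 0,"turn": 0},
  {"x": 0,"y": 0,"z": 0,"turn": 0},
])

```text
t: 72.4
tool_pos: [0.4975, 0.3678, 0.1903]
tool_rot: [-2.287, -2.154, 0.002]
contact_force: [-0.7, 0.5, -0.7]
opening: 0.0267
grip_force: 49.2
```

```bash
python3 - <<'E'
from cad import *
st();held();go(*c2w(-15,-97,-3.5),.19,86.5)
E
```

```text
72.45 [0.014 0.006 0.024] [-0.7 -0.  -1.4] 0.0262 49.2
[(0.89, [147.0, 251.0, 91.0, 43.0]), (0.68, [243.0, 195.0, 69.0, 127.0])]
base in tool [ 0.0063 -0.0002  0.0705] 0.74
rect [241. 197.  69. 125.]
-0.004 top row 209.0 captop rows [np.float64(290.0), np.float64(341.0)]
0 top row 203.0 captop rows [np.float64(282.0), np.float64(335.0)]
0.004 top row 198.0 captop rows [np.float64(274.0), np.float64(328.0)]
0.008 top row 192.0 captop rows [np.float64(265.0), np.float64(321.0)]
now [0.4975 0.3678 0.1901] yaw 86.5 units [-2.414e+01  5.710e+00  2.000e-02] turn 0.0
```

Emit:
carry_out([
  {"x": -0.97,"y": 0.228,"z": 0,"turn": 0},
  {"x": -0.97,"y": 0.228,"z": 0,"turn": 0},
  {"x": -0.97,"y": 0.228,"z": 0,"turn": 0},
  {"x": -0.97,"y": 0.228,"z": 0,"turn": 0},
  {"x": -0.97,"y": 0.228,"z": 0,"turn": 0},
  {"x": -0.97,"y": 0.228,"z": 0,"turn": 0},
  {"x": -0.97,"y": 0.228,"z": 0,"turn": 0},
  {"x": -0.97,"y": 0.228,"z": 0,"turn": 0},
])

```text
t: 73.45
tool_pos: [0.5315, 0.1706, 0.1908]
tool_rot: [-2.288, -2.153, 0.001]
contact_force: [1.5, -0.4, -0.6]
opening: 0.0264
grip_force: 49.3
```

Emit:
carry_out([
  {"x": -0.97,"y": 0.228,"z": 0,"turn": 0},
  {"x": -0.97,"y": 0.228,"z": 0,"turn": 0},
  {"x": -0.97,"y": 0.228,"z": 0,"turn": 0},
  {"x": -0.97,"y": 0.228,"z": 0,"turn": 0},
  {"x": -0.97,"y": 0.228,"z": 0,"turn": 0},
  {"x": -0.97,"y": 0.228,"z": 0,"turn": 0},
  {"x": -0.97,"y": 0.228,"z": 0,"turn": 0},
  {"x": -0.97,"y": 0.228,"z": 0,"turn": 0},
])

```text
t: 74.25
tool_pos: [0.5652, -0.0258, 0.1908]
tool_rot: [-2.288, -2.153, 0.0]
contact_force: [-0.3, 0.5, -1.2]
opening: 0.0263
grip_force: 49.3
```

Emit:
carry_out([
  {"x": -0.97,"y": 0.228,"z": 0,"turn": 0},
  {"x": -0.97,"y": 0.228,"z": 0,"turn": 0},
  {"x": -0.97,"y": 0.228,"z": 0,"turn": 0},
  {"x": -0.97,"y": 0.228,"z": 0,"turn": 0},
  {"x": -0.97,"y": 0.228,"z": 0,"turn": 0},
  {"x": -0.97,"y": 0.228,"z": 0,"turn": 0},
  {"x": -0.97,"y": 0.228,"z": 0,"turn": 0},
  {"x": 0,"y": 0,"z": 0,"turn": 0},
])

```text
t: 75.05
tool_pos: [0.5948, -0.1993, 0.1907]
tool_rot: [2.291, 2.149, -0.001]
contact_force: [0.5, 0.5, -1.3]
opening: 0.0264
grip_force: 49.3
```

```bash
python3 - <<'E'
from cad import *
st();held();go(*c2w(-15,-97-4.5,-3.5),.076,86.5)
E
```

```text
75.1 [ 0.019  0.019 -0.013] [-0.3  0.3 -1.9] 0.0264 49.3
[(0.85, [242.0, 198.0, 67.0, 125.0]), (0.69, [206.0, 164.0, 50.0, 67.0]), (0.38, [226.0, 267.0, 6.0, 1.0])]
base in tool [ 0.0063 -0.0005  0.0705] 0.86
rect [243. 197.  71. 123.]
rect [198. 126. 128. 187.]
-0.004 top row 209.0 captop rows [np.float64(290.0), np.float64(341.0)]
0 top row 203.0 captop rows [np.float64(282.0), np.float64(335.0)]
0.004 top row 198.0 captop rows [np.float64(274.0), np.float64(328.0)]
0.008 top row 192.0 captop rows [np.float64(265.0), np.float64(321.0)]
now [ 0.5946 -0.1957  0.1908] yaw 86.6 units [-2.06  0.47  4.59] turn 0.001
```

Emit:
carry_out([
  {"x": -0.7,"y": 0.17,"z": 0,"turn": 0},
  {"x": -0.7,"y": 0.17,"z": 0,"turn": 0},
  {"x": -0.65,"y": 0.17,"z": 0,"turn": 0},
  {"x": 0,"y": 0,"z": 0.8,"turn": 0},
  {"x": 0,"y": 0,"z": 0.8,"turn": 0},
  {"x": 0,"y": 0,"z": 0.7,"turn": 0},
  {"x": 0,"y": 0,"z": 0,"turn": 0},
  {"x": 0,"y": 0,"z": 0,"turn": 0},
])

```text
t: 76.1
tool_pos: [0.6042, -0.249, 0.1332]
tool_rot: [-2.288, -2.152, 0.0]
contact_force: [-0.3, -0.2, -0.6]
opening: 0.0266
grip_force: 49.4
```

```bash
python3 - <<'E'
from cad import *
edges([("part y-71 at x-15",(-15,-71,.046),"y"),("wall y-19 at x-15",(-15,-19,.05),"y"),("mid x-41",(-41,-75,.046),"x"),("wall x11",(11,-60,.05),"x")])
held();go(*c2w(-15,-97-4.5,-3.5),.076,86.5)
E
```

```text
part y-71 at x-15 [136, 124, 115, 114, 111, 110, 109, 108, 108, 107, 108, 126, 128, 129, 133, 126, 91, 91, 92, 93, 91, 92, 114, 135, 140]
wall y-19 at x-15 [111, 109, 109, 108, 111, 115, 113, 110, 109, 105, 129, 145, 148, 148, 143, 128, 102, 100, 101, 101, 101, 101, 101, 101, 101]
mid x-41 [100, 100, 99, 101, 101, 101, 103, 101, 101, 102, 112, 148, 151, 151, 150, 138, 101, 61, 61, 63, 82, 84, 84, 83, 84]
wall x11 [109, 110, 109, 109, 110, 106, 92, 60, 61, 64, 109, 130, 140, 139, 138, 107, 90, 93, 93, 100, 105, 106, 105, 106, 105]
base in tool [ 0.0072 -0.0013  0.0705] 0.66
rect [244. 194.  68. 124.]
-0.004 top row 209.0 captop rows [np.float64(290.0), np.float64(341.0)]
0 top row 203.0 captop rows [np.float64(282.0), np.float64(335.0)]
0.004 top row 198.0 captop rows [np.float64(274.0), np.float64(328.0)]
0.008 top row 192.0 captop rows [np.float64(265.0), np.float64(321.0)]
now [ 0.6052 -0.249   0.1352] yaw 86.5 units [ 0.05 -0.09  2.37] turn 0.0
```

Emit:
carry_out([
  {"x": 0.05,"y": -0.04,"z": 0.3,"turn": 0},
  {"x": 0,"y": 0,"z": 0.3,"turn": 0},
  {"x": 0,"y": 0,"z": 0.3,"turn": 0},
  {"x": 0,"y": 0,"z": 0.3,"turn": 0},
  {"x": 0,"y": 0,"z": 0.3,"turn": 0},
  {"x": 0,"y": 0,"z": 0.3,"turn": 0},
  {"x": 0,"y": 0,"z": 0.3,"turn": 0},
  {"x": 0,"y": 0,"z": 0,"turn": 0},
])

```text
t: 77.1
tool_pos: [0.6025, -0.2468, 0.0792]
tool_rot: [-2.286, -2.151, 0.001]
contact_force: [-0.7, 0.5, -1.8]
opening: 0.0264
grip_force: 49.4
```

Emit:
carry_out([
  {"x": 0,"y": 0,"z": 0.08,"turn": 0},
  {"x": 0,"y": 0,"z": 0.08,"turn": 0},
  {"x": 0,"y": 0,"z": 0.06,"turn": 0},
  {"x": 0,"y": 0,"z": 0,"turn": 0},
  {"x": 0,"y": 0,"z": 0,"turn": 0},
  {"x": 0,"y": 0,"z": 0,"turn": 0},
  {"x": 0,"y": 0,"z": 0,"turn": 0},
  {"x": 0,"y": 0,"z": 0,"turn": 0},
])

```text
t: 77.9
tool_pos: [0.6039, -0.2477, 0.0769]
tool_rot: [2.287, 2.152, 0.0]
contact_force: [-3.3, 0.4, 4.9]
opening: 0.0264
grip_force: 49.8
```

Floor contact at the same height as the others. I'll release, rise and retreat, then check the final state.

Emit:
carry_out([
  {"x": 0,"y": 0,"z": 0,"turn": 0},
  {"x": 0,"y": 0,"z": 0,"turn": 0},
  {"x": 0,"y": 0,"z": 0,"turn": 0},
  {"x": 0,"y": 0,"z": 0,"turn": 0},
  {"x": 0,"y": 0,"z": -0.2,"turn": 0},
  {"x": 0,"y": 0,"z": -0.6,"turn": 0},
  {"x": 0,"y": 0,"z": -1,"turn": 0},
  {"x": 0,"y": 0,"z": -1,"turn": 0},
], grip=40)

```text
t: 78.7
tool_pos: [0.6034, -0.2473, 0.1473]
tool_rot: [2.288, 2.152, 0.0]
contact_force: [0.7, -0.2, 0.4]
opening: 0.0398
grip_force: 0.0
```

Emit:
carry_out([
  {"x": 0,"y": 0,"z": -1,"turn": 0},
  {"x": 0,"y": 0,"z": -1,"turn": 0},
  {"x": 0,"y": 0,"z": -1,"turn": 0},
  {"x": 0,"y": 0,"z": -1,"turn": 0},
  {"x": -0.8,"y": -0.4,"z": -1,"turn": 0},
  {"x": -0.8,"y": -0.4,"z": -1,"turn": 0},
  {"x": -0.8,"y": -0.4,"z": -0.5,"turn": 0},
  {"x": 0,"y": 0,"z": 0,"turn": 0},
])

```text
t: 79.5
tool_pos: [0.5697, -0.308, 0.3132]
tool_rot: [2.286, 2.144, 0.001]
contact_force: [1.3, 0.3, 0.2]
opening: 0.04
grip_force: 0.0
```

```bash
python3 - <<'E'
from cad import *
o=ctrl.get_obs();print(o["t"],o["tool_pos"])
for z in(.006,.104):
    marks("wrist",["bottle0"],z)
print([np.round(d["rect"]) for d in ctrl.look_for("wrist","bottle0")])
for n,g in(("p0",(-67,-149)),("p2",(-67,-45)),("p4",(-15,-97))): print(n,c2w(*g,-3.5).round(3),"base px",wpx([*c2w(*g,-3.5),.006],o).round(),"cap px",wpx([*c2w(*g,-3.5),.104],o).round())
edges([("wall y-175",(-45,-175,.05),"y"),("wall y-19",(-15,-19,.05),"y"),("mid x-41 y-149",(-41,-160,.046),"x"),("wall x11 y-160",(11,-160,.05),"x"),("wall x11 y-45",(11,-45,.05),"x"),("wall x-93 y-97",(-93,-97,.05),"x")])
ctrl.get_image("scene")
print("scene",[(round(d["confidence"],2),np.round(d["pixel"]).tolist()) for d in ctrl.mark_of("scene","bottle0")],[px("scene",[*c2w(*g,-3.5),.006]).round() for g in((-67,-149),(-67,-45),(-15,-97))])
E
```

```text
79.5 [ 0.56970525 -0.30801126  0.3132165 ]
bottle0 [(0.92, [298, 115], [0.606, -0.24]), (0.76, [261, 154], [0.551, -0.291]), (0.64, [257, 80], [0.552, -0.188])]
bottle0 [(0.84, [297, 117], [0.596, -0.235]), (0.6, [264, 156], [0.558, -0.275]), (0.58, [259, 82], [0.559, -0.195]), (0.57, [311, 54], [0.614, -0.167])]
[array([284., 106.,  34.,  29.]), array([239.,  65.,  37.,  34.]), array([246., 146.,  26.,  34.]), array([234.,  37.,  91., 150.])]
p0 [ 0.548 -0.292] base px [259. 155.] cap px [255. 168.]
p2 [ 0.555 -0.188] base px [258.  80.] cap px [254.  73.]
p4 [ 0.603 -0.243] base px [297. 117.] cap px [303. 121.]
wall y-175 [85, 85, 84, 83, 82, 84, 84, 85, 89, 106, 106, 136, 149, 150, 150, 139, 113, 96, 96, 96, 94, 93, 94, 94, 101]
wall y-19 [112, 112, 108, 94, 94, 75, 68, 68, 85, 85, 123, 145, 151, 147, 147, 130, 121, 119, 112, 112, 105, 110, 122, 128, 128]
mid x-41 y-149 [104, 140, 146, 120, 120, 112, 129, 133, 125, 125, 124, 152, 162, 161, 161, 149, 132, 131, 132, 132, 133, 137, 139, 141, 141]
wall x11 y-160 [135, 133, 133, 129, 106, 77, 77, 66, 71, 93, 129, 129, 147, 151, 144, 124, 124, 114, 111, 114, 114, 116, 117, 118, 118]
wall x11 y-45 [100, 100, 101, 98, 87, 87, 72, 66, 65, 81, 121, 121, 140, 143, 139, 127, 112, 112, 109, 111, 110, 109, 109, 109, 109]
wall x-93 y-97 [102, 102, 102, 102, 102, 103, 103, 103, 101, 108, 130, 149, 149, 153, 151, 133, 88, 88, 67, 73, 100, 131, 131, 139, 138]
scene [(0.8, [239.0, 360.0]), (0.68, [305.0, 172.0]), (0.63, [302.0, 286.0]), (0.49, [306.0, 182.0]), (0.48, [320.0, 175.0])] [array([320., 172.]), array([308., 185.]), array([304., 174.])]
```

```bash
python3 -c "from station import ctrl;print(ctrl.finish_job())"
```

```text
the job is handed in; nothing more can be done
None
```

The caddy is home against the stop rail (no movement under a 34 N push), all three white bottles I could find stand upright in pocket0, pocket2 and pocket4, and the job was handed in at about 80 s. I judged the roller catch from that push and the wall positions rather than reading it directly.

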